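# Put the dry utensils away in their pot

### The job

The wooden spoons, turners and fork on the rubber drip mat are dry and belong back in the white utensil pot. First push the empty pot across the worktop until it stands wholly on the round cork mat, sliding it without lifting or tipping it; then stand every wooden utensil that is there in the pot, handle end down and head up. Leave the small cup at the front as it is.

Things in the scene. Friction and masses are not known exactly. Their poses are not given: they have to be found in the camera images.
- pot: white stoneware utensil pot, round, open at the top, standing loose on the worktop (its start varies); 102 mm outer diameter at the rim, 100 mm below it, 105 mm high, wall 5 mm (mouth 91 mm wide), inner floor 8 mm above its underside; 0.7 kg; origin at the centre of its underside, z up. Pushed less than 60 mm above the worktop it slides without tipping
- cork_mat: round cork mat, 140 mm in diameter, 1 mm thick and flat on the worktop (the pot slides over its edge without a step), fixed; origin at its centre; its position varies
- drip_mat: dark ribbed rubber drip mat, 230 x 280 x 3 mm, fixed, on which the utensils lie at the start, side by side about 56 mm apart, in any order; origin at the centre of its underside, x and y along its short and long sides, z up; its position and yaw vary
- small_cup: small white cup with a handle, 59 mm across, 83 mm with its handle, 55 mm high, loose, standing near the front edge of the worktop; not to be disturbed; origin under the middle of cup and handle together, the handle towards its -y side
- spoon_a: beech cooking spoon with a round bowl, 210 mm long; a straight handle 14 mm wide and 12 mm high with upright sides runs from the handle end (x = -105 mm) to x = +45 mm, the head (39 mm wide, 12 mm high) from there to x = +105 mm; 45 g, loose, may be absent; origin under its middle as it lies, z up out of its upper side, x along it towards the head, y across
- spoon_a_end (a point): the middle of the handle end of spoon_a: x = -105 mm, z = 6 mm in its frame
- spoon_b: second beech cooking spoon, like the other, 210 mm long; a straight handle 14 mm wide and 12 mm high with upright sides runs from the handle end (x = -105 mm) to x = +45 mm, the head (39 mm wide, 12 mm high) from there to x = +105 mm; 45 g, loose, may be absent; origin under its middle as it lies, z up out of its upper side, x along it towards the head, y across
- spoon_b_end (a point): the middle of the handle end of spoon_b: x = -105 mm, z = 6 mm in its frame
- turner_a: beech turner with a flat slotted blade, 210 mm long; a straight handle 14 mm wide and 12 mm high with upright sides runs from the handle end (x = -105 mm) to x = +45 mm, the head (38 mm wide, 8 mm high) from there to x = +105 mm; 45 g, loose, may be absent; origin under its middle as it lies, z up out of its upper side, x along it towards the head, y across
- turner_a_end (a point): the middle of the handle end of turner_a: x = -105 mm, z = 6 mm in its frame
- turner_b: second beech turner, like the other, 210 mm long; a straight handle 14 mm wide and 12 mm high with upright sides runs from the handle end (x = -105 mm) to x = +45 mm, the head (38 mm wide, 8 mm high) from there to x = +105 mm; 45 g, loose, may be absent; origin under its middle as it lies, z up out of its upper side, x along it towards the head, y across
- turner_b_end (a point): the middle of the handle end of turner_b: x = -105 mm, z = 6 mm in its frame
- fork: beech serving fork with three prongs, 210 mm long; a straight handle 14 mm wide and 12 mm high with upright sides runs from the handle end (x = -105 mm) to x = +45 mm, the head (34 mm wide, 10 mm high) from there to x = +105 mm; 45 g, loose, may be absent; origin under its middle as it lies, z up out of its upper side, x along it towards the head, y across
- fork_end (a point): the middle of the handle end of fork: x = -105 mm, z = 6 mm in its frame

How it is judged:
By the outcome, as a careful person would: the job done as asked, in the order asked, and still so for the second after the job is handed in, with the robot touching nothing.
Of spoon_a, spoon_b, turner_a, turner_b, fork only 4 to 5 are there at a start; the rules pass over those that are not, and their reading is None.
At some moment in a run one of spoon_a, spoon_b, turner_a, turner_b, fork may be knocked a few centimetres aside while the robot is not near it.
Once in a run the grip may slacken for a moment while it holds something.
It also fails if it takes over 210 s, if anything falls off the work surface, if the arm or the gripper's body presses on something with over 40 N, if the wrist force passes 120 N, or if a joint passes its speed limit or range.

### The arm

A 7-joint arm with a two-finger parallel gripper is mounted at the origin on a cart in front of the work surface, level with it; the furniture and walls round the work are solid. World frame = base frame: x ahead of the robot, y to its left, z up, the work surface at z = 0. Lengths are in m, angles in rad, forces in N, time in s.
With the tool pointing down it reaches from about 0.425 to 0.875 m from the base axis. Payload 4.7 kg.
Tool frame: the origin (TCP) lies midway between the tips of the shut fingers; the grasp point (between the pads) lies ctrl.grasp_offset behind it (ctrl.grasp_offset is the distance from the TCP to the grasp point, in m); z points along the fingers, y is the line along which they close (so a half turn about z gives the same grasp; the last joint's range is limited). The gripper opens to 87 mm and grips with 3 to 60 N. Pads are 19 mm wide; open, the fingers measure 117 mm over their backs; the gripper's body (75 mm by 190 mm) begins 51 mm behind the grasp point.
Start: joints at [1.261, 0.321, -0.07, 1.45, 0.023, 1.371, -0.057], TCP at [0.207, -0.616, 0.223] pointing down, gripper open.
Joint ranges: [-2.86, 2.86], [-0.3, 2.09], [-1.38, 1.24], [0.06, 2.45], [-1.56, 4.7], [0.09, 2.05], [-2.69, 2.69]. Speed limits (rad/s): [2.57, 2.57, 3.14, 3.14, 3.14, 3.14, 3.14].

### API

Orientations are given as a rotation vector (axis times angle).
In Python, from bench import ctrl gives the robot as it stands. The module is installed in compiled form; this text tells all that it offers.
- The arm moves only by the tool jog_arm, never from a script. Its argument "moves" is one flat list of numbers, 7 for each row, row after row: the shift along the tool's x, y, z in units of 30 cm (1.0 is 30 cm), then the turn, a rotation vector about the tool's x, y, z in units of 60 degrees (1.0 is 60 degrees), then the gripper's target within -1 to 1 (fully open at 1, half-way at 0, shut at -1). In form: [x, y, z, wx, wy, wz, fingers, x, y, z, wx, wy, wz, fingers, ...]. A call has exactly 8 rows; each row is the pose to reach, as a shift and turn from the pose commanded when the call began, along the tool's axes at that moment; what a row does not reach only later rows make up. A row lasts 1/8 s, in which the tool goes at most 62.5 mm and 10.7 degrees, less where a joint would pass 70% of its speed; a pose out of reach is approached as far as the arm can. A call with a number of a shift or a turn outside -1 to 1 is refused whole. A call with a gripper value outside its range is refused whole. The fingers move at their own pace and stop on an object; "newtons" is the grip in N (left out, the last holds). Time passes only in rows, so rows that repeat a pose let the fingers close, or fill a call up. It gives the time, the measured TCP pose, the force, the opening and the grip force at its end, in the units of the state.
- ctrl.get_state(): the state, without advancing time (a new reading comes with each control period).
- ctrl.get_image(name): name is "scene" or "top" or "wrist"; returns a dict with "pixels" (480x640x3 uint8, red, green, blue), "fx", "fy", "cx", "cy" (pixels), "xyz" and "rotation" of the camera in the world; the wrist camera has in their place "tool_from_camera" (4x4, takes a point from camera to tool coordinates, whose origin is the TCP and whose axes are the flange's). Camera axes: x right, y up, looking along -z (the intrinsics and any distortion apply to the point x, -y, -z); pixel columns grow to the right and rows downward; lengths in m; the calibration is good to about 2 mm. A picture is of the moment at which its call begins: read the wrist's pose just before it. There is no depth.
- ctrl.close_job(): hands the job in; it is judged then, once.
The state is a dict: "time": time; "joint_positions": joint angles; "qd": joint speeds; "joint_torque": joint torques, N m; "position": TCP position; "tool_rot": TCP orientation; "ft_force": force on the tool from outside, world axes, zero at the start; "torque": the same for the moment, N m; "grip_width": opening from 0.0 (shut) to 1.0 (fully open); "grip_force": force on a finger pad.
Only numpy, scipy, OpenCV 4.12 (cv2) and the standard library are available. Lean on these libraries where they do the work, as an engineer would, in place of code of your own. Each camera call takes 0.05 s, during which the arm holds its last target. There are 200 camera calls.

## Working session

There is one attempt and no reset: what is moved stays moved. The work goes in short steps, Python scripts to look and compute and a tool call to move; the robot and the scene stay as the last step left them, time stands still between calls to the robot, and variables do not carry over. Pictures are saved under pics/ and viewed, at most 14 in all, crops included, and the job is handed in when it is done.

Besides the shell and the picture viewer there is one more tool, called after ">>>" in YAML: its name, and indented under it one key for each argument. jog_arm: Moves the arm, as the interface text tells. Its arguments: {"type":"object","properties":{"moves":{"type":"array"},"newtons":{"type":"number"}},"required":["moves"]}

```bash
mkdir -p pics
cat > h.py <<'E'
import numpy as np, cv2
from scipy.spatial.transform import Rotation as R
from bench import ctrl
def rot(r):
    r=np.array(r,float); return r if r.shape==(3,3) else (R.from_rotvec(r).as_matrix() if r.size==3 else R.from_quat(r).as_matrix())
def cam(name):
    s=ctrl.get_state(); im=ctrl.get_image(name)
    if 'xyz' in im: P=np.array(im['xyz']);M=rot(im['rotation'])
    else:
        T=np.array(im['tool_from_camera']); Rt=rot(s['tool_rot']); P=Rt@T[:3,3]+np.array(s['position']); M=Rt@T[:3,:3]
    return im,P,M
def ray(im,P,M,u,v,z=0):
    d=M@np.array([(u-im['cx'])/im['fx'],-(v-im['cy'])/im['fy'],-1]); return P+d*(z-P[2])/d[2]
def proj(im,P,M,X):
    c=M.T@(np.array(X)-P); return np.array([im['cx']+im['fx']*c[0]/-c[2], im['cy']-im['fy']*c[1]/-c[2]])
def save(im,f): cv2.imwrite(f,cv2.cvtColor(np.array(im['pixels']),cv2.COLOR_RGB2BGR))
E
python3 - <<'E'
from h import *
s=ctrl.get_state()
for k in s: print(k,np.round(s[k],3))
print(ctrl.grasp_offset)
for n in ['top','scene']:
    im,P,M=cam(n); save(im,f'pics/{n}0.png'); print(n,im.keys(),im['fx'],im['cx'],im['cy'],P,M.round(3).tolist())
E
```

```text
time 0.0
joint_positions [ 1.261  0.322 -0.07   1.452  0.023  1.371 -0.057]
qd [ 0.001 -0.001  0.001  0.002 -0.001  0.001  0.001]
joint_torque [-0.0000e+00 -4.9129e+01 -4.0400e-01 -3.1252e+01 -6.4000e-02  4.4000e-02
  0.0000e+00]
position [ 0.207 -0.616  0.221]
tool_rot [-3.099e+00 -5.060e-01  1.000e-03]
ft_force [ 0.371  0.195 -0.225]
torque [ 0.017 -0.019 -0.033]
grip_force 0.0
grip_width 1.001
0.0187
top dict_keys(['pixels', 'fx', 'fy', 'cx', 'cy', 'xyz', 'rotation']) 447.4584567483972 314.76491048700683 239.86311099787014 [0.40716028 0.23400575 0.89529912] [[0.012, 0.992, -0.125], [-1.0, 0.011, -0.008], [-0.007, 0.125, 0.992]]
scene dict_keys(['pixels', 'fx', 'fy', 'cx', 'cy', 'xyz', 'rotation']) 495.83620080011667 315.374512532556 237.79461166158538 [-0.11911262  0.60564836  0.45541619] [[-0.497, 0.414, -0.763], [-0.868, -0.259, 0.424], [-0.022, 0.873, 0.488]]
```

View pics/top0.png

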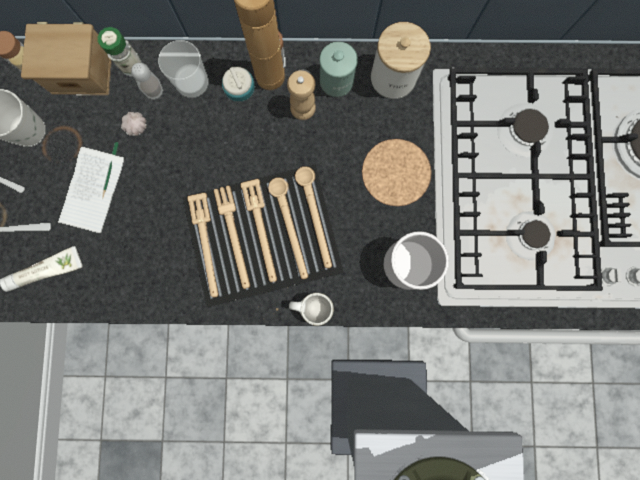

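View pics/scene0.png

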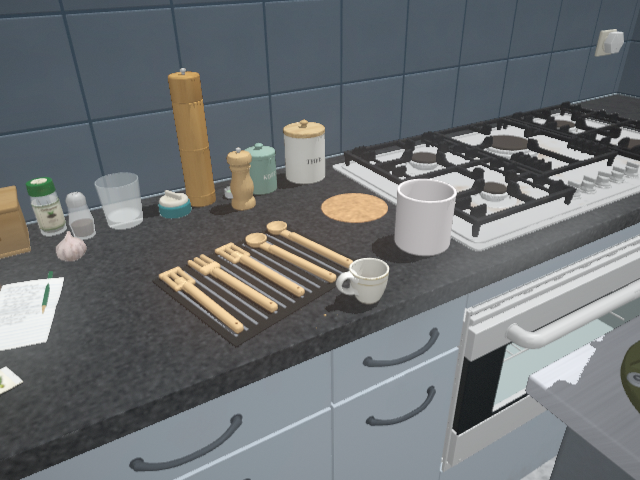

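Top view: five utensils (turner ~(200,200), fork (228,190), turner (252,185), spoons (278,187) and (305,176)), heads away from the robot. The cork mat is at ~(397,172), the pot at ~(416,262) and the cup at (317,309). The scene view agrees.

```bash
cat > look.py <<'E'
from h import *
def look(show=True):
    im,P,M=cam('top'); px=np.array(im['pixels']); hsv=cv2.cvtColor(px,cv2.COLOR_RGB2HSV)
    out={}
    wood=cv2.inRange(hsv,(8,60,120),(25,255,255)); wood=cv2.morphologyEx(wood,cv2.MORPH_CLOSE,np.ones((3,3)))
    n,l,st,c=cv2.connectedComponentsWithStats(wood)
    ut=[]
    for i in range(1,n):
        x,y,w,h,a=st[i]
        if a<150 or c[i][1]<140 or c[i][1]>300 or c[i][0]<140 : continue
        q=np.argwhere(l==i)[:,::-1]
        W=np.array([ray(im,P,M,*p,0.012)[:2] for p in q])
        if 340<c[i][0]<450 and a>1500: 
            W0=np.array([ray(im,P,M,*p,0.001)[:2] for p in q]); out['cork']=(W0.mean(0),np.ptp(W0,axis=0)); continue
        m=W.mean(0); u=np.linalg.svd(W-m,full_matrices=False)[2][0]; t=(W-m)@u; n_=np.array([-u[1],u[0]]); d=(W-m)@n_
        # head = wider end
        lo=t<t.min()+.05; hi=t>t.max()-.05
        if np.ptp(d[lo])>np.ptp(d[hi]): u=-u;t=-t;n_=-n_;d=-d
        h_=(t<t.min()+.13)&(t>t.min()+.005); A=np.polyfit(t[h_],d[h_],1)
        u2=u+A[0]*n_; u2/=np.linalg.norm(u2); end=m+u*t.min()+n_*(np.polyval(A,t.min()))
        ut.append((end,u2,np.ptp(t),a)); 
    out['ut']=ut
    if show:
        for k in ut: print('end',k[0].round(4),'yaw',round(np.degrees(np.arctan2(k[1][1],k[1][0])),1),'len',k[2].round(3),'a',k[3],'grasp',(k[0]+.1*k[1]).round(3))
        print('cork',out.get('cork'))
    return out,im,P,M
if __name__=='__main__':
    o,im,P,M=look()
    px=np.array(im['pixels']); 
    for z,(u,v) in [(0,(317,309))]: print('cup approx',ray(im,P,M,u,v,.055))
    hsv=cv2.cvtColor(px,cv2.COLOR_RGB2HSV)
    w=((hsv[...,1]<40)&(hsv[...,2]>90)).astype(np.uint8)*255
    w=cv2.morphologyEx(w,cv2.MORPH_OPEN,np.ones((3,3)))
    n,l,st,c=cv2.connectedComponentsWithStats(w[:325])
    for i in range(1,n):
        if st[i][4]>200: print(st[i],c[i].round(1))
    g=cv2.medianBlur(cv2.cvtColor(px,cv2.COLOR_RGB2GRAY),3)
    C=cv2.HoughCircles(g,cv2.HOUGH_GRADIENT,1,10,param1=100,param2=15,minRadius=26,maxRadius=33)
    for k in C[0]:
        if 370<k[0]<450 and 220<k[1]<300: print('hough',k,ray(im,P,M,k[0],k[1],.105))
    cv2.imwrite('pics/potcrop.png',cv2.resize(cv2.cvtColor(px,cv2.COLOR_RGB2BGR)[140:325,280:460],None,fx=3,fy=3))
E
python3 look.py
```

```text
end [0.4639 0.2134] yaw 15.1 len 0.212 a 953 grasp [0.56  0.239]
end [0.4355 0.3221] yaw 14.7 len 0.21 a 1097 grasp [0.532 0.348]
end [0.4423 0.2601] yaw 17.0 len 0.212 a 961 grasp [0.538 0.289]
end [0.4223 0.3746] yaw 15.8 len 0.21 a 1053 grasp [0.519 0.402]
end [0.4046 0.4368] yaw 12.6 len 0.21 a 1093 grasp [0.502 0.459]
cork (array([0.6619255 , 0.07578622]), array([0.13933851, 0.13957858]))
cup approx [0.38364228 0.23511018 0.055     ]
[ 109   37  136   62 3571] [169.3  65.5]
[ 283   38   95   39 1246] [336.6  53.8]
[429  39 211   5 716] [534.5  41. ]
[ 371   55   51   44 1205] [392.5  80.1]
[222  67  30  28 659] [236.5  80.5]
[  384    69   256   240 11720] [490.2 245.5]
[ 473   74   97  100 4993] [527.1 110.9]
[ 598   75   42   62 2332] [618.5 103.8]
[   0   89   46   58 1876] [ 19. 121.]
[456 102  15  19 262] [463.1 111. ]
[569 103  15  19 259] [576.1 112. ]
[121 112  25  24 479] [133.2 123.2]
[ 474  126   60   48 2403] [501.2 151.1]
[ 603  143   37   99 2442] [623.8 183.4]
[  58  146   66   87 3570] [ 90.5 189.4]
[458 158  14  15 207] [464.4 165.1]
[593 162   9  79 279] [596.9 201.2]
[458 178  15  15 201] [465.1 184.9]
[ 461  179  133  107 8940] [523.6 233.3]
[458 197  16  16 224] [465.7 204.1]
[574 198  16  16 222] [581.9 205.3]
[  0 223  51   9 334] [ 27.  227.4]
[460 236  15  18 246] [467.3 244. ]
[577 237  15  18 258] [584.3 245.5]
[   0  246   83   46 1443] [ 42.2 269.8]
[460 257  16  17 259] [467.4 265.1]
[578 258  16  18 261] [585.6 266.6]
[289 292  45  33 985] [314.4 308.2]
[  0 322 187   3 325] [ 72.6 323.5]
hough [420.5 259.5  29.1] [0.47368414 0.05304904 0.105     ]
```

View pics/potcrop.png

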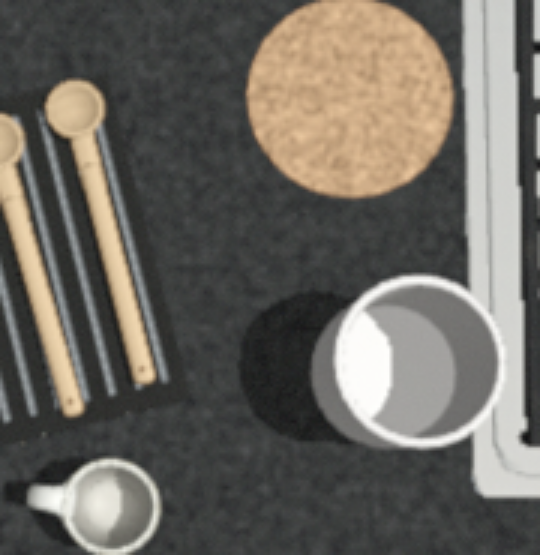

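```bash
cat >> h.py <<'E'
def ori(yaw,tilt=0):
    y,t=np.radians([yaw,tilt]); d=np.array([np.cos(y),np.sin(y),0]); up=np.array([0,0,1.])
    x=np.cos(t)*d+np.sin(t)*up; yy=np.array([np.sin(y),-np.cos(y),0]); return np.c_[x,yy,np.cross(x,yy)]
def plan(wps,start=None):
    "wps: (pos,yaw,tilt,grip). prints the move rows; start=(pos,R) else measured"
    s=ctrl.get_state(); p,Rm=start or (np.array(s['position']),rot(s['tool_rot']))
    for w in wps:
        d=Rm.T@(np.array(w[0])-p)/.3; r=R.from_matrix(Rm.T@ori(w[1],w[2])).as_rotvec()/np.radians(60)
        print(', '.join('%g'%v for v in np.r_[d.round(3),r.round(3),w[3]]))
def st():
    s=ctrl.get_state(); M=rot(s['tool_rot'])
    print('t',round(s['time'],2),'p',np.round(s['position'],4),'yaw',np.degrees(np.arctan2(M[1,0],M[0,0])).round(1),'x',M[:,0].round(2),'F',np.round(s['ft_force'],1),'w',np.round(s['grip_width'],3),'gf',np.round(s['grip_force'],1),'q',np.round(s['joint_positions'],2))
def lin(a,b,n): return [tuple(np.array(a)+(np.array(b)-np.array(a))*(i+1)/n) for i in range(n)]
E
python3 - <<'E'
from h import *
plan([((.4,-.42,.23),12,0,-1),((.5,-.2,.23),7,0,-1),((.474,.053,.2),7,0,-1)])
E
```

```text
0.819, -0.414, -0.027, -0.001, 0, 0.109, -1
1.368, -1.003, -0.026, -0.001, 0, 0.193, -1
1.554, -1.83, 0.075, -0.001, 0, 0.193, -1
```

>>> jog_arm:
  moves: [0.2,-0.1,-0.02,0,0,0.03,-1,0.4,-0.2,-0.03,0,0,0.05,-1,0.6,-0.3,-0.03,0,0,0.08,-1,0.82,-0.41,-0.03,0,0,0.11,-1,0.92,-0.6,-0.03,0,0,0.15,-1,0.97,-0.8,-0.03,0,0,0.19,-1,0.98,-0.98,-0.03,0,0,0.19,-1,0.98,-0.98,-0.03,0,0,0.19,-1]

```text
time: 1.15
position: [0.3919, -0.2399, 0.2315]
tool_rot: [3.135, 0.205, -0.001]
ft_force: [-0.4, -1.0, -0.0]
grip_width: 0.173
grip_force: 0.0
```

Run:
```python
from h import *
st()
plan([((.46,-.1,.23),7,0,-1),((.476,.053,.2),7,0,-1),((.476,.053,.12),7,0,-1),((.476,.053,.047),7,0,-1)])
```

```text
t 1.15 p [ 0.3919 -0.2399  0.2315] yaw 7.5 x [ 0.99  0.13 -0.  ] F [-0.4 -1.  -0. ] w 0.173 gf 0.0 q [ 0.84 -0.08 -0.33  1.87 -0.03  1.34 -0.92]
0.286, -0.433, 0.005, 0, 0.001, 0.008, -1
0.405, -0.931, 0.105, 0, 0.001, 0.008, -1
0.405, -0.931, 0.371, 0, 0.001, 0.008, -1
0.405, -0.932, 0.615, 0, 0.001, 0.008, -1
```

>>> jog_arm:
  moves: [0.1,-0.15,0,0,0,0,-1,0.2,-0.32,0,0,0,0,-1,0.29,-0.48,0.02,0,0,0,-1,0.34,-0.65,0.05,0,0,0,-1,0.38,-0.8,0.08,0,0,0,-1,0.405,-0.93,0.1,0,0,0.01,-1,0.405,-0.93,0.1,0,0,0.01,-1,0.405,-0.93,0.1,0,0,0.01,-1]

```text
time: 2.15
position: [0.4781, 0.0466, 0.2015]
tool_rot: [3.136, 0.178, -0.0]
ft_force: [-0.9, -0.9, -0.0]
grip_width: 0.003
grip_force: 0.0
```

>>> jog_arm:
  moves: [0,0,0.1,0,0,0,-1,0,0,0.2,0,0,0,-1,0,0,0.3,0,0,0,-1,0,0,0.38,0,0,0,-1,0,0,0.45,0,0,0,-1,0,0,0.5,0,0,0,-1,0,0,0.51,0,0,0,-1,0,0,0.51,0,0,0,-1]

```text
time: 3.15
position: [0.4782, 0.0476, 0.0489]
tool_rot: [3.136, 0.178, 0.001]
ft_force: [0.1, 1.0, 0.9]
grip_width: 0.008
grip_force: 0.0
```

Run:
```python
from h import *
st()
plan([((.7,.0795,.047),7,0,-1)])
im,P,M=cam('wrist'); save(im,'pics/w1.png')
```

```text
t 3.15 p [0.4782 0.0476 0.0489] yaw 6.5 x [0.99 0.11 0.  ] F [0.1 1.  0.9] w 0.008 gf 0.0 q [ 0.5   0.19 -0.69  2.03  0.14  0.97 -1.73]
0.747, -0.022, 0.007, 0, -0, -0.008, -1
```

>>> jog_arm:
  moves: [0.02,-0.02,0,0,0,0,-1,0.07,-0.02,0,0,0,0,-1,0.11,-0.02,0,0,0,0,-1,0.16,-0.02,0,0,0,0,-1,0.21,-0.02,0,0,0,0,-1,0.26,-0.02,0,0,0,0,-1,0.3,-0.02,0,0,0,0,-1,0.34,-0.02,0,0,0,0,-1]

```text
time: 4.2
position: [0.5789, 0.0656, 0.0484]
tool_rot: [3.136, 0.179, -0.001]
ft_force: [-5.4, -0.5, 1.7]
grip_width: 0.002
grip_force: 2.7
```

>>> jog_arm:
  moves: [0.04,0,0,0,0,0,-1,0.08,0,0,0,0,0,-1,0.12,0,0,0,0,0,-1,0.16,0,0,0,0,0,-1,0.2,0,0,0,0,0,-1,0.24,0,0,0,0,0,-1,0.28,0,0,0,0,0,-1,0.3,0,0,0,0,0,-1]

```text
time: 5.2
position: [0.6685, 0.0759, 0.0486]
tool_rot: [-3.136, -0.179, 0.0]
ft_force: [-7.0, -1.2, 4.8]
grip_width: 0.004
grip_force: 3.5
```

Run:
```python
from h import *
st()
im,P,M=cam('top'); save(im,'pics/t2.png')
px=np.array(im['pixels']); cv2.imwrite('pics/t2.png',cv2.resize(cv2.cvtColor(px,cv2.COLOR_RGB2BGR)[100:325,180:480],None,fx=2.5,fy=2.5))
```

```text
t 5.2 p [0.6685 0.0759 0.0486] yaw 6.5 x [ 0.99  0.11 -0.  ] F [-7.  -1.2  4.8] w 0.004 gf 3.5 q [ 0.3   0.57 -0.61  1.56  0.35  1.12 -1.84]
```

View pics/t2.png

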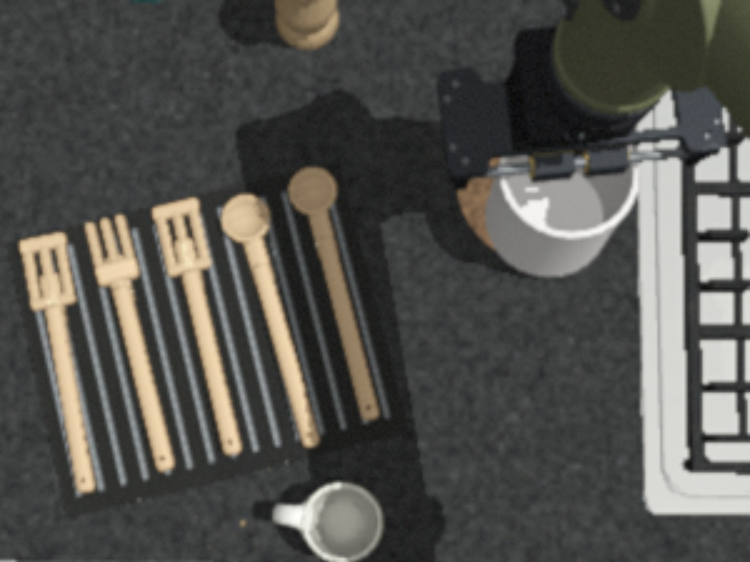

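Fingers are inside the pot against its far wall; the pot now sits partly on the cork. Its base's near edge is at crop (553,276), rim edges at 499 and 638. The utensils are unmoved.

Run:
```python
from h import *
im,P,M=cam('top')
f=lambda a,b:(180+a/2.5,100+b/2.5)
print(ray(im,P,M,*f(553,276),0), ray(im,P,M,*f(499,190),.105),ray(im,P,M,*f(638,190),.105),ray(im,P,M,*f(568,239),.105))
```

```text
[0.58207466 0.0663455  0.        ] [0.62448907 0.12427749 0.105     ] [0.62546598 0.02376945 0.105     ] [0.58875406 0.07488069 0.105     ]
```

>>> jog_arm:
  moves: [0.02,0,0,0,0,0,-1,0.04,0,0,0,0,0,-1,0.06,0,0,0,0,0,-1,0.075,0,0,0,0,0,-1,0.087,0,0,0,0,0,-1,0.087,0,0,0,0,0,-1,0.05,0,0,0,0,0,-1,-0.02,0,0,0,0,0,-1]

```text
time: 6.3
position: [0.663, 0.0753, 0.0488]
tool_rot: [-3.136, -0.179, -0.006]
ft_force: [0.8, 0.2, -0.3]
grip_width: 0.007
grip_force: 0.0
```

>>> jog_arm:
  moves: [0,0,0,0,0,0,-1,0,0,-0.15,0,0,0,-1,0,0,-0.3,0,0,0,-1,0,0,-0.5,0,0,0,-1,-0.1,-0.2,-0.6,0,0,0,-1,-0.2,-0.4,-0.6,0,0,0,-1,-0.3,-0.55,-0.6,0,0,0,-1,-0.3,-0.55,-0.6,0,0,0,-1]

```text
time: 7.3
position: [0.5509, 0.2355, 0.2302]
tool_rot: [-3.133, -0.195, -0.005]
ft_force: [0.6, -0.3, -0.2]
grip_width: 0.004
grip_force: 0.0
```

Run:
```python
from h import *
from look import look
st()
o,im,P,M=look()
px=np.array(im['pixels']); g=cv2.medianBlur(cv2.cvtColor(px,cv2.COLOR_RGB2GRAY),3)
C=cv2.HoughCircles(g,cv2.HOUGH_GRADIENT,1,10,param1=100,param2=15,minRadius=26,maxRadius=33)
for k in C[0]:
    if 360<k[0]<450 and 120<k[1]<300: print('hough',k,ray(im,P,M,k[0],k[1],.105))
cv2.imwrite('pics/t3.png',cv2.resize(cv2.cvtColor(px,cv2.COLOR_RGB2BGR)[100:325,180:480],None,fx=2.5,fy=2.5))
```

```text
t 7.3 p [0.5509 0.2355 0.2302] yaw 7.1 x [0.99 0.12 0.  ] F [ 0.6 -0.3 -0.2] w 0.004 gf 0.0 q [ 0.18  0.29 -0.76  1.56  0.2   1.38 -2.04]
end [0.4232 0.3745] yaw 16.1 len 0.209 a 961 grasp [0.519 0.402]
end [0.406  0.4378] yaw 12.4 len 0.207 a 954 grasp [0.504 0.459]
end [0.5792 0.2438] yaw -165.3 len 0.119 a 401 grasp [0.482 0.218]
end [0.4424 0.2599] yaw 17.4 len 0.128 a 467 grasp [0.538 0.29 ]
end [0.5484 0.3523] yaw -164.9 len 0.117 a 438 grasp [0.452 0.326]
cork None
```

View pics/t3.png

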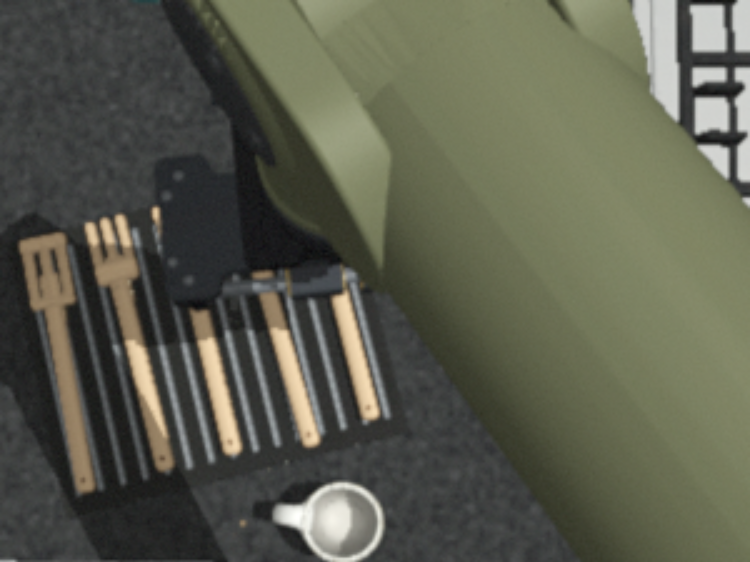

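The arm hides the pot in this view; check it in the scene view.

Run:
```python
from h import *
im,P,M=cam('scene'); 
px=np.array(im['pixels']).copy()
for r,c,z,col in [(.07,(.662,.076),.001,(255,0,0)),(.05,(.662,.076),.001,(0,0,255)),(.051,(.662,.076),.105,(0,0,255))]:
    pts=np.array([proj(im,P,M,(c[0]+r*np.cos(a),c[1]+r*np.sin(a),z)) for a in np.linspace(0,6.28,60)]).astype(int)
    cv2.polylines(px,[pts],True,col,1)
cv2.imwrite('pics/s3.png',cv2.cvtColor(px,cv2.COLOR_RGB2BGR))
```

```text
(no output)
```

View pics/s3.png

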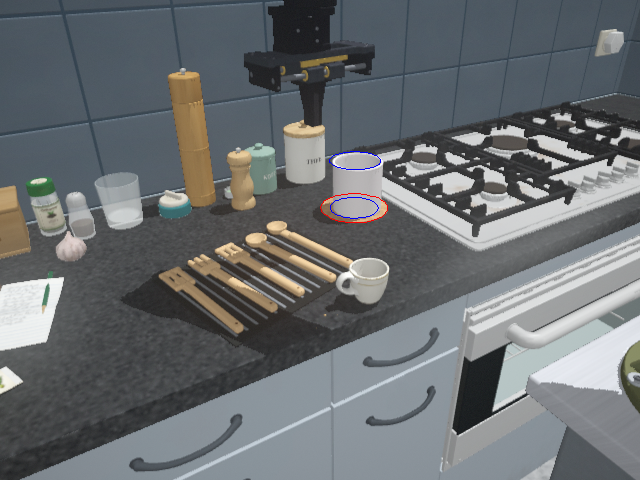

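Pot rim at (357,162) and base match the circles drawn at the cork's centre: pot wholly on the cork. Now check which standing poses the arm can reach by fitting simple kinematics to recorded states.

```bash
cat > kin.py <<'E'
from h import *
from scipy.optimize import least_squares
D=[([1.261,.3215,-.07,1.4515,.023,1.371,-.057],(.207,-.616,.221)),([.84,-.08,-.33,1.87,-.03,1.34,-.92],(.3919,-.2399,.2315)),([.5,.19,-.69,2.03,.14,.97,-1.73],(.4782,.0476,.0489)),([.3,.57,-.61,1.56,.35,1.12,-1.84],(.6685,.0759,.0486)),([.18,.29,-.76,1.56,.2,1.38,-2.04],(.5509,.2355,.2302))]
def fk(q,k):
    h,L1,L2,L3,a,b,c=k; p=np.array([0,0,h]); A=R.from_euler('z',-q[0])
    A=A*R.from_euler('y',q[1]); p=p+A.apply([a,0,L1]); A=A*R.from_euler('z',-q[2])*R.from_euler('y',q[3]); p=p+A.apply([b,0,L2])
    A=A*R.from_euler('z',-q[4])*R.from_euler('y',q[5]); p=p+A.apply([c,0,L3]); A=A*R.from_euler('z',-q[6]); return p,A.as_matrix()
res=least_squares(lambda k:np.r_[np.concatenate([fk(q,k)[0]-np.array(p) for q,p in D])*100,(k[4:])*.02],[.33,.4,.45,.3,0,0,0])
K=res.x
if __name__=='__main__':
    print(K.round(3),(res.fun[:-3].reshape(-1,3)*10).round(1).tolist())
    p,M=fk(D[-1][0],K); print(M.round(2))
    p,M=fk(D[0][0],K); print(M.round(2))
E
python3 kin.py
```

```text
[-0.352  0.474  0.511 -0.233  0.031  0.001  0.031] [[22.2, 9.6, -2.5], [7.3, 14.6, 10.8], [3.4, -4.2, 2.7], [-3.2, 3.4, -6.6], [0.9, 0.4, -4.4]]
[[-0.13  0.99 -0.01]
 [ 0.99  0.13 -0.  ]
 [-0.   -0.01 -1.  ]]
[[-0.32  0.95 -0.  ]
 [ 0.95  0.32  0.  ]
 [ 0.   -0.   -1.  ]]
```

Run:
```python
from h import *
e=np.array([.4639,.2134]);y=15.1;u=np.array([np.cos(np.radians(y)),np.sin(np.radians(y))]); g=e+.138*u; print(g)
plan([((*g,.12),y,0,-.2),((*g,.03),y,0,-.2),((*g,.006),y,0,-.2)])
```

```text
[0.59713522 0.24934962]
0.149, -0.046, 0.365, 0, -0.003, -0.14, -0.2
0.148, -0.046, 0.665, 0, -0.003, -0.14, -0.2
0.148, -0.046, 0.745, 0, -0.003, -0.14, -0.2
```

>>> jog_arm:
  moves: [0.05,-0.02,0.1,0,0,-0.05,-0.2,0.1,-0.04,0.2,0,0,-0.1,-0.2,0.148,-0.046,0.35,0,0,-0.14,-0.2,0.148,-0.046,0.45,0,0,-0.14,-0.2,0.148,-0.046,0.55,0,0,-0.14,-0.2,0.148,-0.046,0.65,0,0,-0.14,-0.2,0.148,-0.046,0.65,0,0,-0.14,-0.2,0.148,-0.046,0.65,0,0,-0.14,-0.2]

```text
time: 8.4
position: [0.5978, 0.2469, 0.0344]
tool_rot: [-3.115, -0.406, -0.003]
ft_force: [0.1, -0.2, 0.3]
grip_width: 0.395
grip_force: 0.0
```

Run:
```python
from h import *
st()
im,P,M=cam('wrist'); save(im,'pics/w4.png')
```

```text
t 8.4 p [0.5978 0.2469 0.0344] yaw 14.8 x [0.97 0.26 0.  ] F [ 0.1 -0.2  0.3] w 0.395 gf 0.0 q [ 0.09  0.56 -0.69  1.64  0.39  1.08 -2.02]
```

View pics/w4.png

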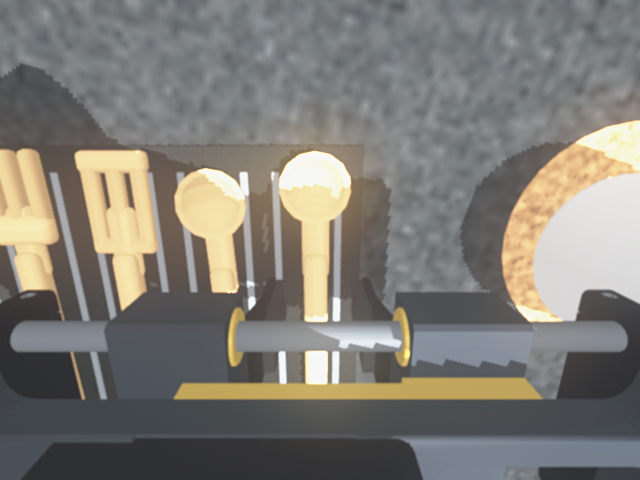

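The spoon handle (column ~315) runs midway between the fingers (~265 and ~380). Descend, grip, lift.

>>> jog_arm:
  moves: [0,0,0.05,0,0,0,-0.2,0,0,0.094,0,0,0,-0.2,0,0,0.094,0,0,0,-1,0,0,0.094,0,0,0,-1,0,0,0.094,0,0,0,-1,0,0,0.094,0,0,0,-1,0,0,0.0,0,0,0,-1,0,0,-0.2,0,0,0,-1]
  newtons: 30

```text
time: 9.45
position: [0.5941, 0.2462, 0.0915]
tool_rot: [3.113, 0.409, -0.01]
ft_force: [0.6, 0.2, -0.2]
grip_width: 0.16
grip_force: 30.0
```

Run:
```python
from h import *
st()
plan([((.58,.22,.26),10,30,-1),((.58,.15,.28),10,60,-1)])
```

```text
t 9.45 p [0.5941 0.2462 0.0915] yaw 15.0 x [ 0.97  0.26 -0.01] F [ 0.6  0.2 -0.2] w 0.16 gf 30.0 q [ 0.11  0.5  -0.72  1.59  0.35  1.18 -1.99]
-0.071, 0.073, -0.561, -0.021, 0.506, 0.081, -1
-0.132, 0.298, -0.627, -0.042, 1.005, 0.075, -1
```

>>> jog_arm:
  moves: [-0.02,0.02,-0.2,0,0.1,0,-1,-0.05,0.05,-0.38,0,0.25,0.03,-1,-0.07,0.08,-0.56,-0.02,0.45,0.06,-1,-0.1,0.15,-0.6,-0.03,0.65,0.08,-1,-0.13,0.22,-0.63,-0.04,0.85,0.08,-1,-0.13,0.3,-0.63,-0.04,1.0,0.08,-1,-0.13,0.3,-0.63,-0.04,1.0,0.08,-1,-0.13,0.3,-0.63,-0.04,1.0,0.08,-1]

```text
time: 10.45
position: [0.6123, 0.1536, 0.2732]
tool_rot: [-2.704, -0.202, -1.481]
ft_force: [0.7, -1.1, 2.1]
grip_width: 0.164
grip_force: 3.0
```

Run:
```python
from h import *
st(); print(rot(ctrl.get_state()['tool_rot']).round(3).tolist())
im,P,M=cam('scene'); save(im,'pics/s5.png')
```

```text
t 10.45 p [0.6123 0.1536 0.2732] yaw 9.6 x [0.53 0.09 0.84] F [ 0.7 -1.1  2.1] w 0.164 gf 3.0 q [-0.02 -0.3  -0.36  2.31  0.79  0.2  -2.55]
[[0.532, 0.139, 0.835], [0.09, -0.99, 0.108], [0.842, 0.017, -0.539]]
```

View pics/s5.png

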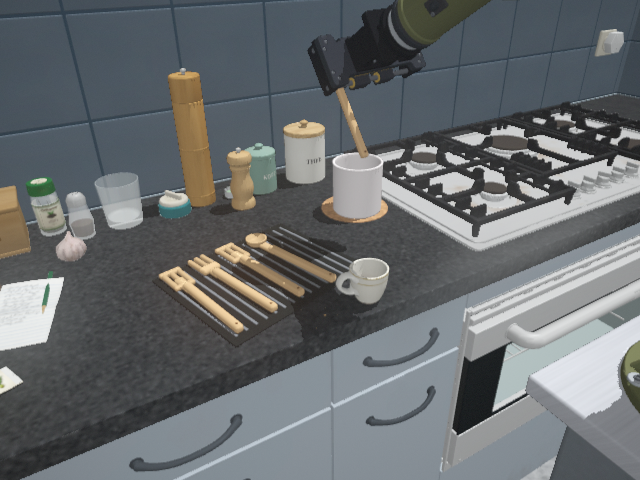

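The grip has just slackened (3 N); the spoon is still held, tilted with its foot down, seen against the pot at (358,150). Hold for recovery and refit the kinematics.

>>> jog_arm:
  moves: [0,0,0,0,0,0,-1,0,0,0,0,0,0,-1,0,0,0,0,0,0,-1,0,0,0,0,0,0,-1,0,0,0,0,0,0,-1,0,0,0,0,0,0,-1,0,0,0,0,0,0,-1,0,0,0,0,0,0,-1]

```text
time: 11.5
position: [0.6133, 0.1453, 0.2701]
tool_rot: [-2.721, -0.188, -1.479]
ft_force: [-0.1, 0.2, -0.0]
grip_width: 0.157
grip_force: 30.0
```

```bash
cat > kin.py <<'E'
from h import *
from scipy.optimize import least_squares
D=[([1.261,.3215,-.07,1.4515,.023,1.371,-.057],(.207,-.616,.221)),([.84,-.08,-.33,1.87,-.03,1.34,-.92],(.3919,-.2399,.2315)),([.5,.19,-.69,2.03,.14,.97,-1.73],(.4782,.0476,.0489)),([.3,.57,-.61,1.56,.35,1.12,-1.84],(.6685,.0759,.0486)),([.18,.29,-.76,1.56,.2,1.38,-2.04],(.5509,.2355,.2302)),
([ 0.09 , 0.56 ,-0.69,  1.64,  0.39,  1.08 ,-2.02],(0.5978, 0.2469, 0.0344)),([-0.02 ,-0.3,  -0.36 , 2.31,  0.79,  0.2,  -2.55],(0.6123 ,0.1536, 0.2732))]
def fk(q,k):
    h,L1,L2,L3,a,b,c,d=k; A=R.from_euler('z',-q[0]); p=np.array([0,0,h])+A.apply([d,0,0])
    A=A*R.from_euler('y',q[1]); p=p+A.apply([0,0,L1]);A=A*R.from_euler('z',-q[2]);p=p+A.apply([a,0,0]);A=A*R.from_euler('y',q[3]); p=p+A.apply([b,0,L2])
    A=A*R.from_euler('z',-q[4]); A=A*R.from_euler('y',q[5]); p=p+A.apply([c,0,L3]); A=A*R.from_euler('z',-q[6]); 
    m=A.as_matrix(); return p,np.c_[m[:,1],-m[:,0],m[:,2]]
def fit():
    D2=D+[(np.array(s['joint_positions']),s['position']) for s in [ctrl.get_state()]]
    return least_squares(lambda k:np.r_[np.concatenate([fk(q,k)[0]-np.array(p) for q,p in D2])*100,(k[4:])*.02],[.33,.4,.45,.3,0,0,0,0])
res=fit(); K=res.x
lo=np.array([-2.86,-.3,-1.38,.06,-1.56,.09,-2.69]);hi=np.array([2.86,2.09,1.24,2.45,4.7,2.05,2.69])
def ik(p,M,q0,K=K):
    best=None
    for s in [q0]+[np.clip(np.array(q0)+np.random.default_rng(i).normal(0,.5,7),lo+.01,hi-.01) for i in range(6)]:
        f=lambda q:np.r_[(fk(q,K)[0]-p)*10,R.from_matrix(M.T@fk(q,K)[1]).as_rotvec()*2]
        r=least_squares(f,np.clip(s,lo+.01,hi-.01),bounds=(lo,hi))
        if best is None or r.cost<best.cost: best=r
        if best.cost<1e-6: break
    return best
if __name__=='__main__':
    st(); print(K.round(3),(res.fun[:-4].reshape(-1,3)*10).round(1).tolist())
    q0=[-.02,-.2,-.36,2.2,.79,.3,-2.3]
    for flip in (0,1):
      for tilt in (55,65):
        for yaw in (-60,-30,0,30,60,90):
            M=ori(yaw,tilt)
            if flip: M=M@np.diag([-1,-1,1])
            r=ik(np.array([.70,.076,.15]),M,q0 if not flip else [*q0[:6],.6]); print(flip,tilt,yaw,'err',np.linalg.norm(r.fun).round(3),r.x.round(2))
E
python3 kin.py
```

```text
t 11.5 p [0.6133 0.1453 0.2701] yaw 9.2 x [0.54 0.09 0.84] F [-0.1  0.2 -0. ] w 0.157 gf 30.0 q [ 0.01 -0.3  -0.37  2.31  0.78  0.2  -2.54]
[0.247 0.486 0.49  0.372 0.004 0.021 0.018 0.035] [[22.5, 7.3, -4.3], [8.3, 14.5, -0.4], [-2.1, -5.0, 8.8], [2.5, 2.0, 4.0], [-2.0, -3.1, -6.4], [1.5, 2.4, 4.8], [1.5, 1.0, -3.3], [1.8, 0.8, -3.1]]
0 55 -60 err 0.492 [-1.24  0.87  1.24  1.6  -0.06  0.93 -2.69]
0 55 -30 err 0.194 [-1.39  0.6   1.24  1.97  0.27  0.36 -2.69]
0 55 0 err 0.227 [-0.88  0.1   0.74  2.18  0.98  0.09 -2.69]
0 55 30 err 0.0 [ 1.15  0.43 -1.15  2.17 -1.56  0.19  0.64]
0 55 60 err 0.0 [ 1.22  0.95 -1.36  1.82  0.05  0.62 -0.35]
0 55 90 err 0.0 [ 1.    1.17 -1.36  1.4   0.17  1.23 -0.09]
0 65 -60 err 0.736 [-1.26  0.93  1.24  1.6  -0.    0.92 -2.69]
0 65 -30 err 0.505 [-1.39  0.66  1.24  1.97  0.27  0.32 -2.69]
0 65 0 err 0.559 [-1.11  0.13  0.97  2.16  0.95  0.09 -2.69]
0 65 30 err 0.225 [ 1.31  0.77 -1.33  2.17 -1.56  0.09  0.91]
0 65 60 err 0.0 [ 1.28  1.1  -1.36  1.86 -0.09  0.56 -0.1 ]
0 65 90 err 0.0 [ 0.96  1.09 -1.09  1.4  -0.23  1.24  0.22]
1 55 -60 err 0.0 [-0.49  0.52 -0.1   1.7   1.08  1.28 -0.59]
1 55 -30 err 0.0 [-0.35  0.27 -0.19  2.08  1.44  0.84 -0.55]
1 55 0 err 0.0 [ 0.11  0.1  -0.38  2.31  2.3   0.32 -0.88]
1 55 30 err 0.046 [ 1.24  0.55 -1.32  2.12 -0.42  0.09  2.69]
1 55 60 err 0.0 [-0.48  0.79  1.17  1.84  4.65  1.65 -2.48]
1 55 90 err 0.002 [ 0.3   0.67  0.03  1.44 -0.91  1.51 -2.52]
1 65 -60 err 0.0 [-0.42  0.62 -0.26  1.72  1.29  1.45 -0.76]
1 65 -30 err 0.0 [-0.42  0.36 -0.17  2.15  1.7   1.   -0.85]
1 65 0 err 0.0 [ 0.09  0.21 -0.37  2.41  2.68  0.65 -1.24]
1 65 30 err 0.0 [ 1.27  0.82 -1.37  2.28  3.18  0.26 -0.69]
1 65 60 err 0.0 [-0.17  0.64  0.75  1.89  4.69  1.53 -2.34]
1 65 90 err 0.047 [-0.21  1.01  0.97  1.43  4.7   2.05 -2.29]
```

Run:
```python
from h import *
plan([((.60,.20,.27),14,30,-1),((.597,.248,.2),15,0,-1),((.597,.248,.08),15,0,-1)])
im,P,M=cam('wrist'); save(im,'pics/w6.png')
```

```text
-0.008, -0.186, -0.02, 0.095, -0.448, -0.068, -1
-0.195, -0.352, 0.114, 0.085, -0.946, -0.108, -1
-0.53, -0.361, 0.332, 0.085, -0.946, -0.108, -1
```

View pics/w6.png

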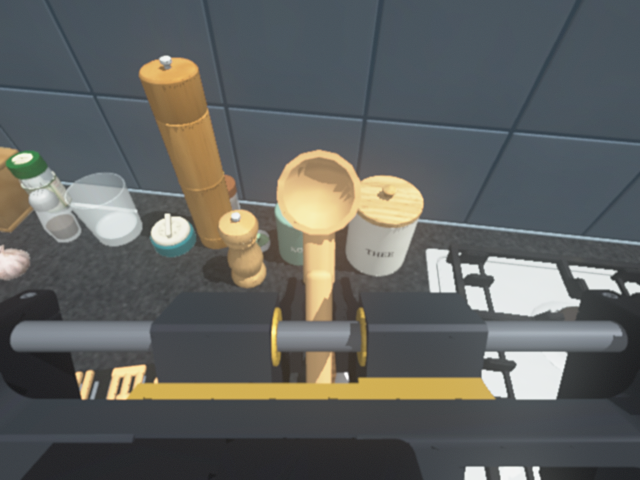

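The spoon is still straight in the grip, bowl at (318,192). This grasp leaves joint 7 near its limit, so I'll lay it back and take it with the tool turned half round.

>>> jog_arm:
  moves: [0,-0.06,0,0.03,-0.14,-0.02,-1,0,-0.12,-0.01,0.06,-0.29,-0.04,-1,-0.01,-0.19,-0.02,0.09,-0.45,-0.07,-1,-0.07,-0.24,0.02,0.09,-0.6,-0.08,-1,-0.13,-0.3,0.07,0.09,-0.78,-0.1,-1,-0.19,-0.35,0.11,0.085,-0.946,-0.108,-1,-0.3,-0.355,0.19,0.085,-0.946,-0.108,-1,-0.4,-0.36,0.25,0.085,-0.946,-0.108,-1]

```text
time: 12.55
position: [0.5984, 0.2489, 0.1232]
tool_rot: [3.114, 0.41, -0.002]
ft_force: [-0.3, 0.0, -0.7]
grip_width: 0.16
grip_force: 30.0
```

Run:
```python
from h import *
st()
plan([((.597,.248,.04),15.1,0,-1),((.597,.248,.008),15.1,0,-1)])
```

```text
t 12.55 p [0.5984 0.2489 0.1232] yaw 15.0 x [ 0.97  0.26 -0.  ] F [-0.3  0.  -0.7] w 0.16 gf 30.0 q [-0.54  0.38  0.13  1.58 -0.05  1.19 -1.71]
-0.005, 0.001, 0.277, 0.001, 0.001, -0.002, -1
-0.005, 0.001, 0.384, 0.001, 0.001, -0.002, -1
```

>>> jog_arm:
  moves: [0,0,0.12,0,0,0,-1,0,0,0.25,0,0,0,-1,0,0,0.34,0,0,0,-1,0,0,0.384,0,0,0,-1,0,0,0.384,0,0,0,-1,0,0,0.384,0,0,0,-0.2,0,0,0.384,0,0,0,-0.2,0,0,0.25,0,0,0,-0.2]

```text
time: 13.55
position: [0.5954, 0.2479, 0.0492]
tool_rot: [3.113, 0.41, -0.008]
ft_force: [-0.2, -0.4, 0.4]
grip_width: 0.369
grip_force: 0.0
```

>>> jog_arm:
  moves: [0,0,-0.12,0,0,0,-0.2,0,0,-0.25,0,0,0.1,-0.2,0,0,-0.25,0,0,0.25,-0.2,0,0,-0.25,0,0,0.4,-0.2,0,0,-0.25,0,0,0.55,-0.2,0,0,-0.25,0,0,0.7,-0.2,0,0,-0.25,0,0,0.85,-0.2,0,0,-0.25,0,0,1.0,-0.2]

```text
time: 14.55
position: [0.5981, 0.2489, 0.1273]
tool_rot: [-2.899, 1.205, -0.002]
ft_force: [-0.2, -1.2, -0.4]
grip_width: 0.4
grip_force: 0.0
```

Run:
```python
from h import *
from look import look
st(); o,im,P,M=look()
```

```text
t 14.55 p [0.5981 0.2489 0.1273] yaw -45.1 x [ 0.71 -0.71  0.  ] F [-0.2 -1.2 -0.4] w 0.4 gf 0.0 q [-0.71  0.38  0.35  1.59 -0.14  1.19 -2.69]
end [0.4424 0.2598] yaw 17.4 len 0.212 a 883 grasp [0.538 0.29 ]
end [0.6437 0.0064] yaw 134.5 len 0.067 a 199 grasp [0.574 0.078]
end [0.4355 0.322 ] yaw 14.8 len 0.209 a 983 grasp [0.532 0.348]
end [0.4223 0.3747] yaw 15.6 len 0.209 a 896 grasp [0.519 0.402]
end [0.4064 0.4378] yaw 12.5 len 0.207 a 928 grasp [0.504 0.459]
cork None
```

I turned the wrong way (joint 7 at its limit); turn back the other way to yaw ~195.

>>> jog_arm:
  moves: [0,0,-0.05,0,0,-0.15,-0.2,0,0,-0.1,0,0,-0.3,-0.2,0,0,-0.2,0,0,-0.45,-0.2,0,0,-0.2,0,0,-0.6,-0.2,0,0,-0.2,0,0,-0.75,-0.2,0,0,-0.2,0,0,-0.9,-0.2,0,0,-0.2,0,0,-1,-0.2,0,0,-0.2,0,0,-1,-0.2]

```text
time: 15.6
position: [0.5979, 0.2489, 0.187]
tool_rot: [-3.114, -0.408, -0.002]
ft_force: [-0.3, 0.3, -0.5]
grip_width: 0.4
grip_force: 0.0
```

>>> jog_arm:
  moves: [0,0,0,0,0,-0.15,-0.2,0,0,0,0,0,-0.3,-0.2,0,0,0,0,0,-0.45,-0.2,0,0,0,0,0,-0.6,-0.2,0,0,0,0,0,-0.75,-0.2,0,0,0,0,0,-0.9,-0.2,0,0,0,0,0,-1,-0.2,0,0,0,0,0,-1,-0.2]

```text
time: 16.6
position: [0.5978, 0.2488, 0.1866]
tool_rot: [2.495, 1.908, 0.002]
ft_force: [1.0, 0.1, -0.2]
grip_width: 0.402
grip_force: 0.0
```

>>> jog_arm:
  moves: [0,0,0,0,0,-0.15,-0.2,0,0,0,0,0,-0.3,-0.2,0,0,0,0,0,-0.45,-0.2,0,0,0,0,0,-0.6,-0.2,0,0,0,0,0,-0.75,-0.2,0,0,0,0,0,-0.9,-0.2,0,0,0,0,0,-1,-0.2,0,0,0,0,0,-1,-0.2]

```text
time: 17.6
position: [0.5978, 0.2488, 0.1864]
tool_rot: [1.208, 2.9, 0.001]
ft_force: [-0.2, -0.2, -0.4]
grip_width: 0.402
grip_force: 0.0
```

>>> jog_arm:
  moves: [0,0,0,0,0,-0.15,-0.2,0,0,0,0,0,-0.3,-0.2,0,0,0,0,0,-0.45,-0.2,0,0,0,0,0,-0.6,-0.2,0,0,0,0,0,-0.75,-0.2,0,0,0,0,0,-0.9,-0.2,0,0,0,0,0,-1,-0.2,0,0,0,0,0,-1,-0.2]

```text
time: 18.6
position: [0.5977, 0.2488, 0.1863]
tool_rot: [-0.403, 3.115, 0.0]
ft_force: [-0.6, 0.1, -0.1]
grip_width: 0.399
grip_force: 0.0
```

Run:
```python
from h import *
from look import look
st(); o,im,P,M=look()
im,P,M=cam('wrist'); px=np.array(im['pixels']); save(im,'pics/w7.png')
```

```text
t 18.6 p [0.5977 0.2488 0.1863] yaw -165.3 x [-0.97 -0.25 -0.  ] F [-0.6  0.1 -0.1] w 0.399 gf 0.0 q [-0.25  0.34 -0.23  1.5   0.08  1.31  1.34]
end [0.4348 0.3219] yaw 14.7 len 0.209 a 728 grasp [0.532 0.347]
end [0.4232 0.3746] yaw 15.7 len 0.208 a 891 grasp [0.519 0.402]
end [0.4423 0.2602] yaw 17.0 len 0.194 a 680 grasp [0.538 0.289]
end [0.4667 0.2142] yaw 14.9 len 0.165 a 628 grasp [0.563 0.24 ]
end [0.406  0.4378] yaw 12.4 len 0.207 a 954 grasp [0.504 0.459]
cork None
```

View pics/w7.png

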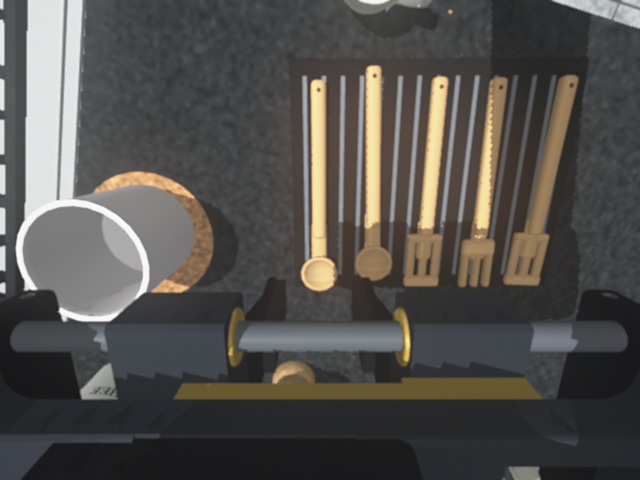

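Wrist view: all five utensils lie on the mat (heads at (318,272), (373,262), (422,260), (477,262), (525,258)), spoon laid back well, pot on cork at left.

```bash
cat >> h.py <<'E'
F=np.diag([-1.,-1,1])
def planf(wps):
    s=ctrl.get_state(); p=np.array(s['position']);Rm=rot(s['tool_rot'])
    for w in wps:
        d=Rm.T@(np.array(w[0])-p)/.3; r=R.from_matrix(Rm.T@ori(w[1],w[2])@F).as_rotvec()/np.radians(60)
        print(', '.join('%g'%v for v in np.r_[d.round(3),r.round(3),w[3]]))
POT=np.array([.662,.076])
def place(a,b,psi,lean,foot=.012,d=.138):
    t=np.radians(psi);l=np.radians(lean);D=np.array([np.cos(t),np.sin(t)]);L=np.array([-D[1],D[0]])
    M=ori(psi,90-lean); f=np.r_[POT+a*D+b*L,foot]; return f+d*M[:,0]+.003*M[:,2]
E
python3 - <<'E'
from kin import *
for psi,b in [(-65,-.02),(-40,0),(-15,.02),(0,.02)]:
    q=[-.35,.27,-.19,2.08,1.44,.84,-.55]
    for f in (.15,.012):
        p=place(-.012,b,psi,26,f); r=ik(p,ori(psi,64)@F,q); q=r.x; print(psi,f,p.round(3),np.linalg.norm(r.fun).round(3),q.round(2))
q=ctrl.get_state()['joint_positions']
for w in [((.6,.25,.27),0,25),((.6,.2,.3),-20,50),((.6,.16,.32),-40,64)]:
    r=ik(np.array(w[0]),ori(*w[1:])@F,q); q=r.x; print(w,np.linalg.norm(r.fun).round(3),q.round(2))
y=np.radians(14.9); g=np.array([.4667,.2142])+.137*np.array([np.cos(y),np.sin(y)]); print(g)
planf([((*g,.04),14.9,0,-.2),((*g,.006),14.9,0,-.2)])
E
```

```text
-65 0.15 [0.666 0.021 0.273] 0.0 [-0.56  0.38  0.    1.73  1.12  1.44 -0.53]
-65 0.012 [0.666 0.021 0.135] 0.0 [-0.55  0.57 -0.01  1.8   1.17  1.33 -0.78]
-40 0.15 [0.701 0.043 0.273] 0.0 [-0.41  0.2  -0.16  1.97  1.36  1.1  -0.47]
-40 0.012 [0.701 0.043 0.135] 0.0 [-0.44  0.43 -0.13  2.06  1.55  1.07 -0.83]
-15 0.15 [0.717 0.082 0.273] 0.0 [-0.37  0.02 -0.08  2.17  1.64  0.63 -0.45]
-15 0.012 [0.717 0.082 0.135] 0.001 [-0.34  0.3  -0.11  2.28  2.1   0.76 -1.01]
0 0.15 [0.713 0.096 0.273] 0.0 [-0.07 -0.07 -0.22  2.27  2.09  0.3  -0.68]
0 0.012 [0.713 0.096 0.135] 0.0 [-0.02  0.25 -0.29  2.37  2.63  0.65 -1.22]
((0.6, 0.25, 0.27), 0, 25) 0.0 [-0.39  0.02 -0.14  1.75  0.26  1.    0.94]
((0.6, 0.2, 0.3), -20, 50) 0.0 [-0.55 -0.06 -0.21  1.99  0.95  0.99  0.  ]
((0.6, 0.16, 0.32), -40, 64) 0.0 [-0.69  0.13 -0.16  1.94  1.19  1.36 -0.45]
[0.59909352 0.24942719]
-0.005, 0.001, 0.487, -0, 0, -0.002, -0.2
-0.005, 0.001, 0.601, -0, 0, -0.002, -0.2
```

>>> jog_arm:
  moves: [-0.005,0,0.2,0,0,0,-0.2,-0.005,0,0.4,0,0,0,-0.2,-0.005,0,0.55,0,0,0,-0.2,-0.005,0,0.601,0,0,0,-0.2,-0.005,0,0.601,0,0,0,-0.2,-0.005,0,0.601,0,0,0,-1,-0.005,0,0.601,0,0,0,-1,-0.005,0,0.601,0,0,0,-1]
  newtons: 30

```text
time: 19.7
position: [0.5997, 0.2494, 0.0066]
tool_rot: [-0.409, 3.113, 0.001]
ft_force: [0.1, -1.3, 1.1]
grip_width: 0.154
grip_force: 30.0
```

>>> jog_arm:
  moves: [0,0,0,0,0,0,-1,0,0,-0.15,0,0,0,-1,0,0,-0.3,0,0,0,-1,0,0,-0.45,0,0,0,-1,0,0,-0.6,0,0,0,-1,0,0,-0.75,0,0,0,-1,0,0,-0.85,0,0,0,-1,0,0,-0.85,0,0,0,-1]

```text
time: 20.7
position: [0.6003, 0.2498, 0.2639]
tool_rot: [-0.409, 3.109, 0.002]
ft_force: [-0.9, -0.4, -0.4]
grip_width: 0.156
grip_force: 30.0
```

Run:
```python
from h import *
st()
planf([((.6,.25,.27),0,25,-1),((.6,.2,.3),-20,45,-1)])
```

```text
t 20.7 p [0.6003 0.2498 0.2639] yaw -165.0 x [-0.97 -0.26 -0.01] F [-0.9 -0.4 -0.4] w 0.156 gf 30.0 q [-0.26  0.31 -0.23  1.39  0.07  1.44  1.35]
0.001, 0.001, -0.02, 0.056, -0.409, 0.245, -1
0.043, -0.16, -0.121, 0.231, -0.721, 0.551, -1
```

>>> jog_arm:
  moves: [0,0,-0.01,0.02,-0.14,0.08,-1,0,0,-0.02,0.04,-0.28,0.16,-1,0,0,-0.02,0.056,-0.41,0.245,-1,0.02,-0.05,-0.05,0.12,-0.51,0.35,-1,0.03,-0.1,-0.09,0.18,-0.62,0.45,-1,0.043,-0.16,-0.121,0.231,-0.721,0.551,-1,0.043,-0.16,-0.121,0.231,-0.721,0.551,-1,0.043,-0.16,-0.121,0.231,-0.721,0.551,-1]

```text
time: 21.7
position: [0.599, 0.1993, 0.2961]
tool_rot: [0.407, 2.335, -0.174]
ft_force: [-0.3, 0.5, -0.6]
grip_width: 0.155
grip_force: 30.0
```

Run:
```python
from h import *
st()
planf([((.63,.09,.32),-50,60,-1),(place(-.012,-.02,-65,26,.16),-65,64,-1)])
```

```text
t 21.7 p [0.599  0.1993 0.2961] yaw 160.4 x [-0.67  0.24 -0.7 ] F [-0.3  0.5 -0.6] w 0.155 gf 30.0 q [-0.4  -0.06 -0.33  1.94  0.8   1.    0.14]
-0.212, -0.308, 0.1, 0.395, -0.249, 0.312, -1
-0.259, -0.483, 0.322, 0.61, -0.304, 0.445, -1
```

>>> jog_arm:
  moves: [-0.07,-0.1,0.03,0.13,-0.08,0.1,-1,-0.14,-0.2,0.07,0.26,-0.16,0.2,-1,-0.212,-0.308,0.1,0.395,-0.249,0.312,-1,-0.23,-0.37,0.18,0.47,-0.27,0.36,-1,-0.245,-0.43,0.25,0.54,-0.29,0.4,-1,-0.259,-0.483,0.322,0.61,-0.304,0.445,-1,-0.259,-0.483,0.322,0.61,-0.304,0.445,-1,-0.259,-0.483,0.322,0.61,-0.304,0.445,-1]

```text
time: 22.7
position: [0.6654, 0.0213, 0.2835]
tool_rot: [1.131, 1.77, -0.703]
ft_force: [0.1, -0.3, -0.9]
grip_width: 0.157
grip_force: 30.0
```

Run:
```python
from h import *
st()
planf([(place(-.012,-.02,-65,26,.16),-65,64,-1),(place(-.012,-.02,-65,26,.06),-65,64,-1),(place(-.012,-.02,-65,26,.012),-65,64,-1)])
im,P,M=cam('top'); px=np.array(im['pixels']); a=cv2.resize(cv2.cvtColor(px,cv2.COLOR_RGB2BGR)[60:300,300:500],None,fx=1.8,fy=1.8)
im,P,M=cam('scene'); px=np.array(im['pixels']); b=cv2.resize(cv2.cvtColor(px,cv2.COLOR_RGB2BGR)[20:260,250:480],None,fx=1.8,fy=1.8)
cv2.imwrite('pics/m8.png',np.hstack([a,b]))
```

```text
t 22.7 p [0.6654 0.0213 0.2835] yaw 114.7 x [-0.18  0.4  -0.9 ] F [ 0.1 -0.3 -0.9] w 0.157 gf 30.0 q [-0.39  0.37 -0.25  1.7   1.17  1.55 -0.54]
0.002, 0, 0.002, 0, -0.001, -0.002, -1
0.302, -0.001, 0.148, 0, -0.001, -0.002, -1
0.445, -0.001, 0.219, 0, -0.001, -0.002, -1
```

View pics/m8.png

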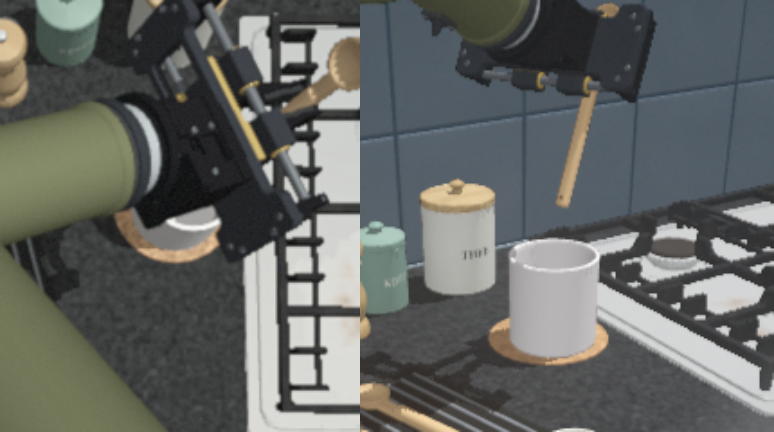

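The spoon hangs above the pot mouth (foot at right-hand crop (563,200), mouth ~(555,252)). Lower vertically.

>>> jog_arm:
  moves: [0.07,0,0.034,0,0,0,-1,0.14,0,0.07,0,0,0,-1,0.21,0,0.103,0,0,0,-1,0.28,0,0.138,0,0,0,-1,0.34,0,0.167,0,0,0,-1,0.39,0,0.192,0,0,0,-1,0.425,0,0.209,0,0,0,-1,0.425,0,0.209,0,0,0,-1]

```text
time: 23.8
position: [0.6657, 0.0208, 0.141]
tool_rot: [1.13, 1.769, -0.704]
ft_force: [-0.7, -0.2, -0.7]
grip_width: 0.153
grip_force: 30.0
```

Run:
```python
from h import *
st(); print((place(-.012,-.02,-65,26,.012)-ctrl.get_state()['position']).round(4))
```

```text
t 23.8 p [0.6657 0.0208 0.141 ] yaw 114.7 x [-0.18  0.4  -0.9 ] F [-0.7 -0.2 -0.7] w 0.153 gf 30.0 q [-0.4   0.55 -0.23  1.77  1.22  1.46 -0.77]
[-0.0002  0.0003 -0.0063]
```

>>> jog_arm:
  moves: [0.01,0,0.005,0,0,0,-1,0.01,0,0.005,0,0,0,-0.4,0.01,0,0.005,0,0,0,-0.4,0.01,0,0.005,0,0,0,-0.4,0,0,-0.08,0,0,0,-0.4,0,0,-0.2,0,0,0,-0.4,0,0,-0.32,0,0,0,-0.4,-0.15,0,-0.4,0,0,0,-0.4]

```text
time: 24.8
position: [0.6264, 0.106, 0.2333]
tool_rot: [1.123, 1.777, -0.702]
ft_force: [1.8, -0.3, 0.0]
grip_width: 0.3
grip_force: 0.0
```

Run:
```python
from h import *
from look import look
st()
o,im,P,M=look()
a=cv2.cvtColor(np.array(im['pixels']),cv2.COLOR_RGB2BGR)[60:300,180:480]
im,P,M=cam('scene'); b=cv2.cvtColor(np.array(im['pixels']),cv2.COLOR_RGB2BGR)[60:300,250:480]
cv2.imwrite('pics/m9.png',cv2.resize(np.hstack([a,b]),None,fx=1.5,fy=1.5))
planf([((.56,.2,.33),-40,45,-.2),((.56,.28,.25),0,10,-.2)])
```

```text
t 24.8 p [0.6264 0.106  0.2333] yaw 115.5 x [-0.19  0.4  -0.9 ] F [ 1.8 -0.3  0. ] w 0.3 gf 0.0 q [-0.5   0.46 -0.3   1.69  1.13  1.64 -0.67]
end [0.6399 0.0793] yaw -54.5 len 0.185 a 703 grasp [ 0.698 -0.002]
end [0.7304 0.1713] yaw -153.9 len 0.123 a 339 grasp [0.641 0.127]
end [0.6385 0.0037] yaw 124.4 len 0.086 a 278 grasp [0.582 0.086]
end [0.5604 0.2974] yaw -162.4 len 0.124 a 437 grasp [0.465 0.267]
end [0.4389 0.3219] yaw 15.8 len 0.106 a 373 grasp [0.535 0.349]
cork None
-0.096, -0.071, -0.476, -0.331, 0.315, -0.253, -0.2
0.251, 0.038, -0.575, -0.664, 0.807, -0.901, -0.2
```

View pics/m9.png

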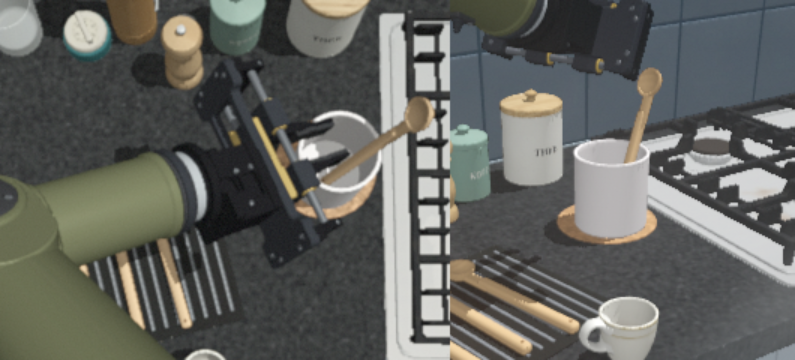

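The spoon stands in the pot, leaning right (scene crop bowl at (650,82)). Next: second spoon.

>>> jog_arm:
  moves: [-0.03,-0.02,-0.16,-0.11,0.1,-0.08,-0.2,-0.06,-0.05,-0.32,-0.22,0.2,-0.17,-0.2,-0.096,-0.071,-0.476,-0.331,0.315,-0.253,-0.2,-0.02,-0.05,-0.5,-0.4,0.41,-0.38,-0.2,0.05,-0.03,-0.52,-0.47,0.51,-0.51,-0.2,0.12,0,-0.54,-0.53,0.61,-0.64,-0.2,0.19,0.02,-0.56,-0.6,0.71,-0.77,-0.2,0.251,0.038,-0.575,-0.664,0.807,-0.9,-0.2]

```text
time: 25.9
position: [0.5584, 0.278, 0.2441]
tool_rot: [-0.004, 2.978, -0.001]
ft_force: [0.4, -0.4, 0.0]
grip_width: 0.401
grip_force: 0.0
```

```bash
cat > pick.py <<'E'
import sys
from look import *
def pick(i,d=.138,show=True):
    st(); o,im,P,M=look()
if __name__=='__main__':
    e=np.array([float(sys.argv[1]),float(sys.argv[2])]); y=float(sys.argv[3]); st(); look()
    u=np.array([np.cos(np.radians(y)),np.sin(np.radians(y))]); g=e+.138*u; print('g',g.round(4))
    planf([((*g,.12),y,0,-.2),((*g,.006),y,0,-.2)])
E
python3 pick.py .4423 .2602 17
```

```text
t 25.9 p [0.5584 0.278  0.2441] yaw -179.8 x [-0.99 -0.   -0.16] F [ 0.4 -0.4  0. ] w 0.401 gf 0.0 q [-0.23  0.16 -0.37  1.62  0.16  1.24  0.94]
end [0.6381 0.0769] yaw -53.2 len 0.125 a 284 grasp [ 0.698 -0.003]
end [0.6144 0.1456] yaw -92.2 len 0.133 a 520 grasp [0.611 0.046]
end [0.4064 0.4369] yaw 12.9 len 0.178 a 543 grasp [0.504 0.459]
cork None
g [0.5743 0.3005]
0.02, 0.083, 0.408, -0.023, 0.151, -0.28, -0.2
0.08, 0.083, 0.783, -0.023, 0.151, -0.28, -0.2
```

```bash
cat > pick.py <<'E'
import sys
from h import *
def detect(name='wrist',verbose=True):
    im,P,M=cam(name); px=np.array(im['pixels']); hsv=cv2.cvtColor(px,cv2.COLOR_RGB2HSV)
    wood=cv2.inRange(hsv,(8,45,90),(28,255,255)); wood=cv2.morphologyEx(wood,cv2.MORPH_CLOSE,np.ones((3,3)))
    if name=='wrist': wood[285:]=0
    n,l,stt,c=cv2.connectedComponentsWithStats(wood); out=[]
    for i in range(1,n):
        if stt[i][4]<300: continue
        q=np.argwhere(l==i)[:,::-1]; W=np.array([ray(im,P,M,*p,0.012)[:2] for p in q]); m=W.mean(0)
        if not(.38<m[0]<.72 and .17<m[1]<.6): continue
        u=np.linalg.svd(W-m,full_matrices=False)[2][0]; u=u*np.sign(u[0]); n_=np.array([-u[1],u[0]]); t=(W-m)@u; d=(W-m)@n_
        k=(t<t.min()+.12)&(t>t.min()+.006); A=np.polyfit(t[k],d[k],1); u2=u+A[0]*n_; u2/=np.linalg.norm(u2); e=m+u*t.min()+n_*np.polyval(A,t.min())
        y=np.degrees(np.arctan2(u2[1],u2[0])); out.append((e,y)); 
        if verbose: print(name,'end',e.round(4),'yaw',y.round(1),'len',np.ptp(t).round(3),'w',np.ptp(d[k]).round(3),'a',stt[i][4])
    return out
if __name__=='__main__':
    st(); o=detect()
    if len(sys.argv)>1: e0=np.array([float(sys.argv[1]),float(sys.argv[2])])
    e,y=min(o,key=lambda k:np.linalg.norm(k[0]-e0)); print('use',e,y)
    u=np.array([np.cos(np.radians(y)),np.sin(np.radians(y))]); g=e+.138*u; print('g',g.round(4))
    planf([((*g,.12),y,0,-.2),((*g,.006),y,0,-.2)])
E
python3 pick.py .4423 .2602
```

```text
t 25.95 p [0.5609 0.2757 0.2418] yaw -179.8 x [-0.99 -0.   -0.16] F [ 3.3 -1.5 -1. ] w 0.395 gf 0.0 q [-0.22  0.17 -0.37  1.62  0.16  1.24  0.95]
wrist end [0.4069 0.4356] yaw 12.8 len 0.209 w 0.017 a 3970
wrist end [0.4243 0.3741] yaw 15.9 len 0.21 w 0.017 a 3657
wrist end [0.4376 0.3221] yaw 15.0 len 0.21 w 0.016 a 3581
wrist end [0.4441 0.2604] yaw 17.1 len 0.213 w 0.016 a 3203
use [0.444077   0.26043526] 17.051286607523544
g [0.576  0.3009]
0.016, 0.09, 0.409, -0.028, 0.154, -0.29, -0.2
0.078, 0.091, 0.784, -0.028, 0.154, -0.29, -0.2
```

>>> jog_arm:
  moves: [0.005,0.03,0.14,-0.01,0.05,-0.1,-0.2,0.01,0.06,0.28,-0.02,0.1,-0.2,-0.2,0.016,0.09,0.409,-0.028,0.154,-0.29,-0.2,0.04,0.09,0.55,-0.028,0.154,-0.29,-0.2,0.06,0.09,0.68,-0.028,0.154,-0.29,-0.2,0.075,0.091,0.76,-0.028,0.154,-0.29,-0.2,0.078,0.091,0.784,-0.028,0.154,-0.29,-0.2,0.078,0.091,0.784,-0.028,0.154,-0.29,-0.2]

```text
time: 27.0
position: [0.5751, 0.3033, 0.0077]
tool_rot: [-0.47, 3.103, 0.0]
ft_force: [0.2, 0.4, 0.3]
grip_width: 0.402
grip_force: 0.0
```

>>> jog_arm:
  moves: [0,0,0,0,0,0,-1,0,0,0,0,0,0,-1,0,0,0,0,0,0,-1,0,0,-0.02,0,0,0,-1,0,0,-0.15,0,0,0,-1,0,0,-0.3,0,0,0,-1,0,0,-0.5,0,0,0,-1,0,0,-0.7,0,0,0,-1]

```text
time: 28.0
position: [0.5746, 0.302, 0.2189]
tool_rot: [-0.47, 3.104, 0.0]
ft_force: [1.6, 0.0, -0.9]
grip_width: 0.154
grip_force: 30.0
```

Run:
```python
from h import *
st()
planf([((.59,.27,.28),0,25,-1),((.6,.2,.31),-25,45,-1)])
```

```text
t 28.0 p [0.5746 0.302  0.2189] yaw -162.8 x [-0.96 -0.3  -0.  ] F [ 1.6  0.  -0.9] w 0.154 gf 30.0 q [-0.21  0.35 -0.4   1.45  0.14  1.37  1.25]
-0.018, -0.117, -0.204, 0.063, -0.411, 0.282, -1
0.019, -0.35, -0.304, 0.277, -0.713, 0.666, -1
```

>>> jog_arm:
  moves: [-0.006,-0.04,-0.07,0.02,-0.14,0.09,-1,-0.012,-0.08,-0.14,0.04,-0.27,0.19,-1,-0.018,-0.117,-0.204,0.063,-0.411,0.282,-1,-0.01,-0.19,-0.24,0.13,-0.51,0.41,-1,0.005,-0.27,-0.27,0.2,-0.61,0.54,-1,0.019,-0.35,-0.304,0.277,-0.713,0.666,-1,0.019,-0.35,-0.304,0.277,-0.713,0.666,-1,0.019,-0.35,-0.304,0.277,-0.713,0.666,-1]

```text
time: 29.0
position: [0.6004, 0.2005, 0.308]
tool_rot: [0.51, 2.313, -0.211]
ft_force: [0.1, -0.1, 0.4]
grip_width: 0.151
grip_force: 30.0
```

```bash
cat > put.py <<'E'
import sys
from h import *
a,b,psi,lean=map(float,sys.argv[1:5]); st()
planf([(place(a,b,psi,lean,f),psi,90-lean,-1) for f in (.16,.06,.018,.014)])
E
python3 put.py -.02 .012 -15 30
python3 - <<'E'
from kin import *
q=ctrl.get_state()['joint_positions']
for f in (.16,.06,.014):
    r=ik(place(-.02,.012,-15,30,f),ori(-15,60)@F,q); q=r.x; print(np.linalg.norm(r.fun).round(3),q.round(2))
E
```

```text
t 29.0 p [0.6004 0.2005 0.308 ] yaw 155.1 x [-0.64  0.3  -0.71] F [ 0.1 -0.1  0.4] w 0.151 gf 30.0 q [-0.3  -0.02 -0.45  1.88  0.82  1.09  0.06]
-0.3, -0.221, 0.44, -0.131, -0.251, -0.1, -1
-0.065, -0.221, 0.677, -0.131, -0.251, -0.1, -1
0.034, -0.221, 0.776, -0.131, -0.251, -0.1, -1
0.043, -0.221, 0.785, -0.131, -0.251, -0.1, -1
0.0 [-0.03 -0.01 -0.41  2.12  1.42  0.6  -0.22]
0.001 [-0.08  0.17 -0.38  2.23  1.83  0.67 -0.67]
0.0 [-0.09  0.28 -0.38  2.25  1.99  0.73 -0.84]
```

>>> jog_arm:
  moves: [-0.06,-0.04,0.09,-0.03,-0.05,-0.02,-1,-0.12,-0.09,0.18,-0.05,-0.1,-0.04,-1,-0.18,-0.13,0.27,-0.08,-0.15,-0.06,-1,-0.24,-0.18,0.36,-0.1,-0.2,-0.08,-1,-0.3,-0.221,0.44,-0.131,-0.251,-0.1,-1,-0.3,-0.221,0.44,-0.131,-0.251,-0.1,-1,-0.24,-0.221,0.5,-0.131,-0.251,-0.1,-1,-0.18,-0.221,0.56,-0.131,-0.251,-0.1,-1]

```text
time: 30.0
position: [0.7153, 0.0747, 0.2286]
tool_rot: [0.276, 2.077, -0.158]
ft_force: [-0.3, -0.5, 0.4]
grip_width: 0.161
grip_force: 30.0
```

```bash
python3 put.py -.02 .012 -15 30
```

```text
t 30.0 p [0.7153 0.0747 0.2286] yaw 164.7 x [-0.48  0.13 -0.87] F [-0.3 -0.5  0.4] w 0.161 gf 30.0 q [-0.14  0.06 -0.29  2.15  1.57  0.6  -0.39]
-0.143, -0.002, -0.083, -0.001, 0.003, -0.002, -1
0.147, -0.002, 0.083, -0.001, 0.003, -0.002, -1
0.268, -0.002, 0.153, -0.001, 0.003, -0.002, -1
0.28, -0.002, 0.159, -0.001, 0.003, -0.002, -1
```

>>> jog_arm:
  moves: [0.07,0,0.04,0,0,0,-1,0.14,0,0.08,0,0,0,-1,0.2,0,0.115,0,0,0,-1,0.24,0,0.137,0,0,0,-1,0.275,0,0.156,0,0,0,-1,0.275,0,0.156,0,0,0,-1,0.275,0,0.156,0,0,0,-0.4,0.275,0,0.156,0,0,0,-0.4]

```text
time: 31.0
position: [0.7148, 0.0743, 0.134]
tool_rot: [0.276, 2.077, -0.159]
ft_force: [-0.3, 0.0, -0.1]
grip_width: 0.269
grip_force: 0.0
```

>>> jog_arm:
  moves: [0,0,0,0,0,0,-0.4,0,0,-0.1,0,0,0,-0.4,0,0,-0.22,0,0,0,-0.4,-0.05,0,-0.34,0,0,0,-0.4,-0.2,0,-0.4,0,0,0,-0.4,-0.35,0,-0.4,0,0,0,-0.4,-0.45,0,-0.4,0,0,0,-0.4,-0.45,0,-0.4,0,0,0,-0.4]

```text
time: 32.0
position: [0.6798, 0.0831, 0.3133]
tool_rot: [0.279, 2.073, -0.158]
ft_force: [-0.2, 0.7, -0.9]
grip_width: 0.3
grip_force: 0.0
```

Run:
```python
from h import *
st()
im,P,M=cam('scene'); b=cv2.cvtColor(np.array(im['pixels']),cv2.COLOR_RGB2BGR); cv2.imwrite('pics/s10.png',b)
# wood near/above the pot in the scene view
hsv=cv2.cvtColor(b,cv2.COLOR_BGR2HSV); w=cv2.inRange(hsv,(8,45,90),(28,255,255))[60:185,310:460]
n,l,s_,c=cv2.connectedComponentsWithStats(w)
for i in range(1,n):
    if s_[i][4]>60: print(s_[i]+[310,60,0,0,0],c[i]+[310,60])
print(proj(im,P,M,(.662,.076,.105)))
planf([((.57,.25,.31),-10,30,-.2),((.54,.32,.26),0,10,-.2)])
```

```text
t 32.0 p [0.6798 0.0831 0.3133] yaw 164.4 x [-0.48  0.13 -0.87] F [-0.2  0.7 -0.9] w 0.3 gf 0.0 q [-0.17 -0.12 -0.29  2.13  1.25  0.63 -0.06]
[365 105  22  64 589] [374.95925297 132.37011885]
[332 110  21  59 549] [342.46812386 134.92349727]
[310 122  15  16 197] [316.14213198 129.2893401 ]
[355.03725754 160.40982382]
0.248, 0.441, -0.429, -0.061, 0.503, -0.063, -0.2
0.471, 0.64, -0.482, -0.149, 0.832, -0.215, -0.2
```

Two wooden pieces now rise out of the pot in the scene view, at (375,132) and (342,135). Next utensil.

>>> jog_arm:
  moves: [0.05,0.1,-0.1,-0.01,0.1,-0.01,-0.2,0.12,0.22,-0.22,-0.03,0.24,-0.03,-0.2,0.18,0.33,-0.33,-0.045,0.38,-0.045,-0.2,0.248,0.441,-0.429,-0.061,0.503,-0.063,-0.2,0.32,0.51,-0.45,-0.09,0.62,-0.12,-0.2,0.4,0.57,-0.47,-0.12,0.73,-0.17,-0.2,0.471,0.64,-0.482,-0.149,0.832,-0.215,-0.2,0.471,0.64,-0.482,-0.149,0.832,-0.215,-0.2]

```text
time: 33.05
position: [0.5386, 0.32, 0.2547]
tool_rot: [-0.002, 2.975, -0.006]
ft_force: [0.2, -0.3, -0.2]
grip_width: 0.399
grip_force: 0.0
```

```bash
python3 pick.py .4376 .3221
```

```text
t 33.05 p [0.5386 0.32   0.2547] yaw -179.9 x [-0.99 -0.   -0.17] F [ 0.2 -0.3 -0.2] w 0.399 gf 0.0 q [-0.35  0.17 -0.33  1.59  0.17  1.27  0.86]
wrist end [0.4061 0.4361] yaw 12.7 len 0.21 w 0.017 a 3481
wrist end [0.4237 0.3746] yaw 16.0 len 0.211 w 0.016 a 3184
wrist end [0.4371 0.3225] yaw 14.8 len 0.21 w 0.016 a 3181
use [0.43714602 0.32249854] 14.833688279109651
g [0.5705 0.3578]
-0.028, 0.13, 0.465, -0.025, 0.16, -0.246, -0.2
0.036, 0.131, 0.839, -0.025, 0.16, -0.246, -0.2
```

>>> jog_arm:
  moves: [-0.01,0.04,0.15,-0.01,0.05,-0.08,-0.2,-0.02,0.09,0.3,-0.02,0.11,-0.17,-0.2,-0.028,0.13,0.465,-0.025,0.16,-0.246,-0.2,-0.005,0.131,0.6,-0.025,0.16,-0.246,-0.2,0.02,0.131,0.73,-0.025,0.16,-0.246,-0.2,0.03,0.131,0.81,-0.025,0.16,-0.246,-0.2,0.036,0.131,0.839,-0.025,0.16,-0.246,-0.2,0.036,0.131,0.839,-0.025,0.16,-0.246,-0.2]

```text
time: 34.1
position: [0.5719, 0.3587, 0.0095]
tool_rot: [-0.406, 3.111, 0.003]
ft_force: [-0.1, -0.0, -0.0]
grip_width: 0.402
grip_force: 0.0
```

>>> jog_arm:
  moves: [0,0,0,0,0,0,-1,0,0,0,0,0,0,-1,0,0,0,0,0,0,-1,0,0,-0.02,0,0,0,-1,0,0,-0.15,0,0,0,-1,0,0,-0.3,0,0,0,-1,0,0,-0.5,0,0,0,-1,0,0,-0.7,0,0,0,-1]

```text
time: 35.1
position: [0.5711, 0.3581, 0.2207]
tool_rot: [-0.406, 3.112, 0.004]
ft_force: [1.1, -0.2, -0.4]
grip_width: 0.149
grip_force: 31.3
```

Run:
```python
from h import *
st()
planf([((.58,.3,.29),-5,25,-1),((.59,.22,.32),-35,45,-1)])
```

```text
t 35.1 p [0.5711 0.3581 0.2207] yaw -165.1 x [-0.97 -0.26 -0.  ] F [ 1.1 -0.2 -0.4] w 0.149 gf 31.3 q [-0.34  0.39 -0.36  1.38  0.13  1.39  1.14]
0.02, -0.194, -0.232, 0.075, -0.41, 0.325, -1
0.056, -0.46, -0.332, 0.329, -0.699, 0.786, -1
```

>>> jog_arm:
  moves: [0.006,-0.06,-0.08,0.02,-0.14,0.1,-1,0.012,-0.13,-0.16,0.05,-0.27,0.21,-1,0.02,-0.194,-0.232,0.075,-0.41,0.325,-1,0.03,-0.26,-0.26,0.14,-0.48,0.44,-1,0.04,-0.33,-0.28,0.2,-0.55,0.55,-1,0.05,-0.4,-0.31,0.27,-0.63,0.67,-1,0.056,-0.46,-0.332,0.329,-0.699,0.786,-1,0.056,-0.46,-0.332,0.329,-0.699,0.786,-1]

```text
time: 36.1
position: [0.5896, 0.2212, 0.3168]
tool_rot: [0.712, 2.269, -0.297]
ft_force: [0.4, 0.4, -1.8]
grip_width: 0.149
grip_force: 31.4
```

```bash
python3 put.py -.008 -.03 -80 20
python3 - <<'E'
from kin import *
q=ctrl.get_state()['joint_positions']
for f in (.16,.06,.014):
    p=place(-.008,-.03,-80,20,f); r=ik(p,ori(-80,70)@F,q); q=r.x; print(p.round(3),np.linalg.norm(r.fun).round(3),q.round(2))
E
```

```text
t 36.1 p [0.5896 0.2212 0.3168] yaw 145.2 x [-0.58  0.4  -0.71] F [ 0.4  0.4 -1.8] w 0.149 gf 31.4 q [-0.5   0.09 -0.34  1.76  0.84  1.3  -0.12]
-0.289, -0.429, 0.422, 0.638, -0.395, 0.409, -1
-0.054, -0.428, 0.658, 0.638, -0.395, 0.409, -1
0.045, -0.428, 0.757, 0.638, -0.395, 0.409, -1
0.054, -0.428, 0.767, 0.638, -0.395, 0.409, -1
[0.64  0.029 0.289] 0.0 [-0.47  0.55 -0.16  1.55  1.12  1.78 -0.66]
[0.64  0.029 0.189] 0.0 [-0.47  0.67 -0.16  1.59  1.11  1.7  -0.81]
[0.64  0.029 0.143] 0.0 [-0.46  0.74 -0.18  1.6   1.12  1.68 -0.88]
```

>>> jog_arm:
  moves: [-0.05,-0.07,0.07,0.11,-0.07,0.07,-1,-0.1,-0.14,0.14,0.21,-0.13,0.14,-1,-0.15,-0.22,0.21,0.32,-0.2,0.2,-1,-0.2,-0.29,0.28,0.43,-0.26,0.27,-1,-0.24,-0.36,0.35,0.53,-0.33,0.34,-1,-0.289,-0.429,0.422,0.638,-0.395,0.409,-1,-0.289,-0.429,0.422,0.638,-0.395,0.409,-1,-0.23,-0.429,0.48,0.638,-0.395,0.409,-1]

```text
time: 37.1
position: [0.6407, 0.0289, 0.2663]
tool_rot: [1.315, 1.559, -0.911]
ft_force: [-0.1, -0.1, 0.4]
grip_width: 0.151
grip_force: 31.4
```

```bash
python3 put.py -.008 -.03 -80 20
```

```text
t 37.1 p [0.6407 0.0289 0.2663] yaw 99.2 x [-0.06  0.34 -0.94] F [-0.1 -0.1  0.4] w 0.151 gf 31.4 q [-0.5   0.55 -0.14  1.54  1.1   1.78 -0.67]
-0.069, -0.002, -0.028, -0, -0.005, -0.005, -1
0.243, -0.004, 0.088, -0, -0.005, -0.005, -1
0.375, -0.005, 0.136, -0, -0.005, -0.005, -1
0.387, -0.005, 0.141, -0, -0.005, -0.005, -1
```

>>> jog_arm:
  moves: [0.08,0,0.03,0,0,0,-1,0.16,0,0.06,0,0,0,-1,0.23,0,0.085,0,0,0,-1,0.29,0,0.107,0,0,0,-1,0.33,0,0.12,0,0,0,-1,0.36,0,0.131,0,0,0,-1,0.375,0,0.136,0,0,0,-1,0.375,0,0.136,0,0,0,-1]

```text
time: 38.1
position: [0.6404, 0.0294, 0.1451]
tool_rot: [1.313, 1.558, -0.913]
ft_force: [-0.8, -0.1, -0.1]
grip_width: 0.15
grip_force: 30.2
```

```bash
python3 put.py -.008 -.03 -80 20
```

```text
t 38.1 p [0.6404 0.0294 0.1451] yaw 99.4 x [-0.06  0.34 -0.94] F [-0.8 -0.1 -0.1] w 0.15 gf 30.2 q [-0.5   0.7  -0.14  1.58  1.09  1.7  -0.84]
-0.449, -0, -0.165, -0.001, -0.002, -0.003, -1
-0.136, -0.002, -0.05, -0.001, -0.002, -0.003, -1
-0.005, -0.002, -0.002, -0.001, -0.002, -0.003, -1
0.008, -0.002, 0.002, -0.001, -0.002, -0.003, -1
```

>>> jog_arm:
  moves: [0.006,0,0.002,0,0,0,-1,0.006,0,0.002,0,0,0,-0.4,0.006,0,0.002,0,0,0,-0.4,0.006,0,0.002,0,0,0,-0.4,0,0,-0.1,0,0,0,-0.4,0,0,-0.24,0,0,0,-0.4,-0.1,0,-0.36,0,0,0,-0.4,-0.25,0,-0.44,0,0,0,-0.4]

```text
time: 39.1
position: [0.6225, 0.1278, 0.261]
tool_rot: [1.309, 1.56, -0.915]
ft_force: [0.7, -0.3, -0.3]
grip_width: 0.3
grip_force: 0.0
```

Run:
```python
from h import *
st()
im,P,M=cam('scene'); b=cv2.cvtColor(np.array(im['pixels']),cv2.COLOR_RGB2BGR)[60:300,260:480]
im,P,M=cam('top'); a=cv2.cvtColor(np.array(im['pixels']),cv2.COLOR_RGB2BGR)[60:300,300:500]
cv2.imwrite('pics/m11.png',cv2.resize(np.hstack([a,b]),None,fx=1.8,fy=1.8))
planf([((.57,.22,.32),-50,45,-.2),((.54,.34,.26),0,10,-.2)])
```

```text
t 39.1 p [0.6225 0.1278 0.261 ] yaw 100.0 x [-0.06  0.34 -0.94] F [ 0.7 -0.3 -0.3] w 0.3 gf 0.0 q [-0.61  0.64 -0.18  1.41  1.05  1.91 -0.71]
-0.05, -0.123, -0.375, -0.419, 0.406, -0.283, -0.2
0.279, -0.155, -0.691, -0.883, 0.832, -1.073, -0.2
```

View pics/m11.png

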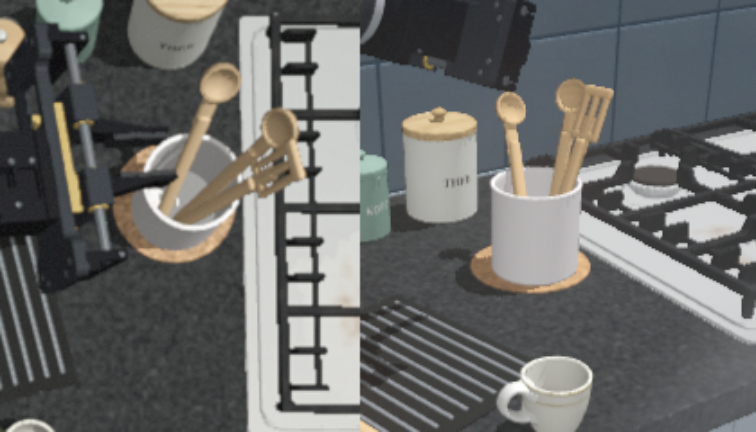

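Three utensils stand in the pot (two spoons at (218,82) and (280,125), turner at (275,170) in the top crop); its near-left part is free.

>>> jog_arm:
  moves: [-0.01,-0.03,-0.1,-0.1,0.1,-0.07,-0.2,-0.025,-0.06,-0.2,-0.2,0.2,-0.14,-0.2,-0.04,-0.09,-0.3,-0.31,0.3,-0.21,-0.2,-0.05,-0.123,-0.375,-0.419,0.406,-0.283,-0.2,0,-0.13,-0.43,-0.5,0.48,-0.42,-0.2,0.06,-0.135,-0.49,-0.59,0.56,-0.56,-0.2,0.12,-0.14,-0.54,-0.67,0.64,-0.7,-0.2,0.18,-0.145,-0.6,-0.75,0.71,-0.84,-0.2]

```text
time: 40.2
position: [0.5478, 0.303, 0.2725]
tool_rot: [0.334, 2.788, -0.148]
ft_force: [1.0, -0.3, -1.0]
grip_width: 0.403
grip_force: 0.0
```

```bash
python3 pick.py .4237 .3746
```

```text
t 40.2 p [0.5478 0.303  0.2725] yaw 167.0 x [-0.92  0.21 -0.33] F [ 1.  -0.3 -1. ] w 0.403 gf 0.0 q [-0.35  0.14 -0.42  1.62  0.4   1.28  0.47]
wrist end [0.4326 0.3773] yaw 16.1 len 0.201 w 0.016 a 3773
wrist end [0.4504 0.4466] yaw 12.3 len 0.164 w 0.037 a 3724
use [0.43261669 0.37728105] 16.13205426200443
g [0.5652 0.4156]
0.197, 0.408, 0.442, -0.142, 0.299, -0.489, -0.2
0.322, 0.432, 0.8, -0.142, 0.299, -0.489, -0.2
```

Run:
```python
from h import *
g=(.5567,.4127); planf([((*g,.2),16,0,-.2),((*g,.12),16,0,-.2),((*g,.006),16,0,-.2)])
```

```text
0.133, 0.376, 0.184, -0.142, 0.299, -0.487, -0.2
0.221, 0.392, 0.435, -0.142, 0.299, -0.487, -0.2
0.346, 0.416, 0.793, -0.142, 0.299, -0.487, -0.2
```

>>> jog_arm:
  moves: [0.04,0.12,0.06,-0.05,0.1,-0.16,-0.2,0.09,0.25,0.12,-0.1,0.2,-0.32,-0.2,0.133,0.376,0.184,-0.142,0.299,-0.487,-0.2,0.18,0.384,0.31,-0.142,0.299,-0.487,-0.2,0.221,0.392,0.435,-0.142,0.299,-0.487,-0.2,0.27,0.402,0.57,-0.142,0.299,-0.487,-0.2,0.31,0.41,0.7,-0.142,0.299,-0.487,-0.2,0.31,0.41,0.7,-0.142,0.299,-0.487,-0.2]

```text
time: 41.25
position: [0.5561, 0.4089, 0.0313]
tool_rot: [0.424, -3.109, 0.015]
ft_force: [-0.7, -0.1, -0.6]
grip_width: 0.399
grip_force: 0.0
```

Run:
```python
from pick import *
st(); detect()
planf([((.5567,.4127,.006),16,0,-.2)])
im,P,M=cam('wrist'); hsv=cv2.cvtColor(np.array(im['pixels']),cv2.COLOR_RGB2HSV)
w=cv2.inRange(hsv,(8,45,90),(28,255,255)); 
for r in (200,250,280): print(r,[ (int(g[0]),int(g[-1])) for g in np.split(np.flatnonzero(w[r]),np.flatnonzero(np.diff(np.flatnonzero(w[r]))>2)+1) if len(g)>5])
```

```text
t 41.25 p [0.5561 0.4089 0.0313] yaw -164.5 x [-0.96 -0.27  0.  ] F [-0.7 -0.1 -0.6] w 0.399 gf 0.0 q [-0.34  0.6  -0.46  1.51  0.29  1.11  0.98]
wrist end [0.4189 0.3751] yaw 14.6 len 0.143 w 0.029 a 11123
wrist end [0.4068 0.4396] yaw 5.2 len 0.138 w 0.036 a 9258
wrist end [0.4199 0.3991] yaw 16.1 len 0.121 w 0.013 a 4526
wrist end [0.4379 0.3571] yaw 15.0 len 0.101 w 0.004 a 1274
wrist end [0.4691 0.4677] yaw 14.6 len 0.06 w 0.016 a 2100
0.001, 0.008, 0.094, -0.006, -0, -0.008, -0.2
200 [(271, 284), (294, 311), (329, 346), (356, 377), (388, 408), (449, 478)]
250 [(295, 345), (354, 374), (384, 404), (408, 413), (426, 435), (443, 463)]
280 [(309, 336), (401, 430)]
```

>>> jog_arm:
  moves: [0,0.003,0.05,0,0,0,-0.2,0,0.006,0.092,0,0,-0.005,-0.2,0,0.006,0.092,0,0,-0.005,-0.2,0,0.006,0.092,0,0,-0.005,-1,0,0.006,0.092,0,0,-0.005,-1,0,0.006,0.092,0,0,-0.005,-1,0,0.006,0.07,0,0,-0.005,-1,0,0.006,-0.05,0,0,-0.005,-1]

```text
time: 42.35
position: [0.5563, 0.412, 0.0486]
tool_rot: [0.435, -3.11, 0.01]
ft_force: [0.2, 0.4, -0.5]
grip_width: 0.158
grip_force: 30.0
```

>>> jog_arm:
  moves: [0,0,-0.12,0,0,0,-1,0,0,-0.25,0,0,0,-1,0,0,-0.38,0,0,0,-1,0,0,-0.5,0,0,0,-1,0,0,-0.58,0,0,0,-1,0,0,-0.6,0,0,0,-1,0,0,-0.6,0,0,0,-1,0,0,-0.6,0,0,0,-1]

```text
time: 43.35
position: [0.5568, 0.4137, 0.2289]
tool_rot: [-0.435, 3.11, -0.008]
ft_force: [-0.5, 0.2, -0.3]
grip_width: 0.159
grip_force: 30.0
```

Run:
```python
from h import *
st()
planf([((.57,.32,.29),-5,25,-1),((.59,.22,.32),-35,45,-1)])
```

```text
t 43.35 p [0.5568 0.4137 0.2289] yaw -164.1 x [-0.96 -0.27 -0.  ] F [-0.5  0.2 -0.3] w 0.159 gf 30.0 q [-0.33  0.46 -0.5   1.3   0.22  1.44  1.03]
0.043, -0.313, -0.202, 0.071, -0.411, 0.344, -1
0.07, -0.653, -0.3, 0.328, -0.696, 0.805, -1
```

>>> jog_arm:
  moves: [0.014,-0.1,-0.07,0.02,-0.14,0.11,-1,0.028,-0.21,-0.14,0.05,-0.27,0.23,-1,0.043,-0.313,-0.202,0.071,-0.411,0.344,-1,0.05,-0.4,-0.23,0.14,-0.48,0.46,-1,0.055,-0.48,-0.25,0.2,-0.55,0.57,-1,0.06,-0.57,-0.28,0.27,-0.63,0.69,-1,0.07,-0.653,-0.3,0.328,-0.696,0.805,-1,0.07,-0.653,-0.3,0.328,-0.696,0.805,-1]

```text
time: 44.35
position: [0.5897, 0.2203, 0.319]
tool_rot: [0.712, 2.269, -0.296]
ft_force: [0.3, 0.6, -0.5]
grip_width: 0.153
grip_force: 30.0
```

```bash
for a in "0 18" "-10 20"; do set -- $a; echo $a; python3 put.py -.008 .03 $1 $2; python3 - $1 $2 <<'E'
from kin import *
import sys
ps,le=map(float,sys.argv[1:])
q=ctrl.get_state()['joint_positions']
for f in (.16,.06,.014):
    p=place(-.008,.03,ps,le,f); r=ik(p,ori(ps,90-le)@F,q); q=r.x; print(p.round(3),np.linalg.norm(r.fun).round(3),q.round(2))
E
done
```

```text
0 18
t 44.35 p [0.5897 0.2203 0.319 ] yaw 145.2 x [-0.58  0.4  -0.71] F [ 0.3  0.6 -0.5] w 0.153 gf 30.0 q [-0.41  0.09 -0.44  1.76  0.85  1.31 -0.12]
-0.3, -0.103, 0.433, -0.501, -0.438, -0.306, -1
-0.064, -0.103, 0.67, -0.501, -0.438, -0.306, -1
0.034, -0.102, 0.769, -0.501, -0.438, -0.306, -1
0.044, -0.102, 0.778, -0.501, -0.438, -0.306, -1
[0.699 0.106 0.29 ] 0.0 [-0.06 -0.07 -0.28  2.36  2.41  0.5  -1.04]
[0.699 0.106 0.19 ] 0.0 [-0.08  0.19 -0.27  2.43  2.64  0.79 -1.26]
[0.699 0.106 0.144] 0.0 [-0.06  0.34 -0.3   2.43  2.69  0.94 -1.31]
-10 20
t 44.35 p [0.5897 0.2203 0.319 ] yaw 145.2 x [-0.58  0.4  -0.71] F [ 0.3  0.6 -0.5] w 0.153 gf 30.0 q [-0.41  0.09 -0.44  1.76  0.85  1.31 -0.12]
-0.324, -0.107, 0.465, -0.353, -0.412, -0.224, -1
-0.089, -0.107, 0.701, -0.353, -0.412, -0.224, -1
0.01, -0.106, 0.801, -0.353, -0.412, -0.224, -1
0.02, -0.106, 0.81, -0.353, -0.412, -0.224, -1
[0.709 0.098 0.289] 0.0 [-0.17 -0.01 -0.31  2.26  1.93  0.65 -0.69]
[0.709 0.098 0.189] 0.0 [-0.16  0.23 -0.33  2.34  2.22  0.84 -1.03]
[0.709 0.098 0.143] 0.0 [-0.17  0.35 -0.32  2.35  2.32  0.95 -1.14]
```

```bash
python3 put.py -.012 .025 -10 20
```

```text
t 44.35 p [0.5897 0.2203 0.319 ] yaw 145.2 x [-0.58  0.4  -0.71] F [ 0.3  0.6 -0.5] w 0.153 gf 30.0 q [-0.41  0.09 -0.44  1.76  0.85  1.31 -0.12]
-0.32, -0.128, 0.462, -0.353, -0.412, -0.224, -1
-0.085, -0.127, 0.698, -0.353, -0.412, -0.224, -1
0.014, -0.127, 0.797, -0.353, -0.412, -0.224, -1
0.023, -0.127, 0.807, -0.353, -0.412, -0.224, -1
```

>>> jog_arm:
  moves: [-0.06,-0.02,0.09,-0.07,-0.08,-0.04,-1,-0.13,-0.05,0.18,-0.14,-0.16,-0.09,-1,-0.19,-0.08,0.28,-0.21,-0.25,-0.13,-1,-0.26,-0.1,0.37,-0.28,-0.33,-0.18,-1,-0.32,-0.128,0.462,-0.353,-0.412,-0.224,-1,-0.32,-0.128,0.462,-0.353,-0.412,-0.224,-1,-0.32,-0.128,0.462,-0.353,-0.412,-0.224,-1,-0.28,-0.128,0.502,-0.353,-0.412,-0.224,-1]

```text
time: 45.35
position: [0.7052, 0.0951, 0.2767]
tool_rot: [0.17, 1.908, -0.114]
ft_force: [-0.1, 0.5, -1.2]
grip_width: 0.156
grip_force: 30.0
```

```bash
python3 put.py -.012 .025 -10 20
```

```text
t 45.35 p [0.7052 0.0951 0.2767] yaw 169.3 x [-0.33  0.06 -0.94] F [-0.1  0.5 -1.2] w 0.156 gf 30.0 q [-0.21 -0.01 -0.26  2.25  1.91  0.64 -0.67]
-0.036, -0.004, -0.017, 0, 0.006, -0.004, -1
0.278, -0.005, 0.095, 0, 0.006, -0.004, -1
0.41, -0.006, 0.142, 0, 0.006, -0.004, -1
0.422, -0.006, 0.147, 0, 0.006, -0.004, -1
```

>>> jog_arm:
  moves: [0.08,-0.004,0.03,0,0,0,-1,0.16,-0.005,0.055,0,0,0,-1,0.23,-0.005,0.08,0,0,0,-1,0.29,-0.005,0.1,0,0,0,-1,0.34,-0.005,0.117,0,0,0,-1,0.38,-0.005,0.132,0,0,0,-1,0.405,-0.005,0.14,0,0,0,-1,0.405,-0.005,0.14,0,0,0,-1]

```text
time: 46.35
position: [0.7019, 0.0921, 0.1441]
tool_rot: [0.171, 1.913, -0.118]
ft_force: [-1.7, -1.3, -0.4]
grip_width: 0.156
grip_force: 30.0
```

```bash
python3 put.py -.012 .025 -10 20
```

```text
t 46.35 p [0.7019 0.0921 0.1441] yaw 169.6 x [-0.34  0.06 -0.94] F [-1.7 -1.3 -0.4] w 0.156 gf 30.0 q [-0.22  0.26 -0.26  2.32  2.24  0.85 -1.06]
-0.455, 0.008, -0.16, -0.002, 0.001, -0.002, -1
-0.141, 0.008, -0.046, -0.002, 0.001, -0.002, -1
-0.01, 0.008, 0.002, -0.002, 0.001, -0.002, -1
0.003, 0.008, 0.006, -0.002, 0.001, -0.002, -1
```

Little contact; release and back off.

>>> jog_arm:
  moves: [0,0,0,0,0,0,-0.4,0,0,0,0,0,0,-0.4,0,0,0,0,0,0,-0.4,0,0,-0.1,0,0,0,-0.4,0,0,-0.22,0,0,0,-0.4,-0.05,0,-0.34,0,0,0,-0.4,-0.2,0,-0.45,0,0,0,-0.4,-0.35,0,-0.5,0,0,0,-0.4]

```text
time: 47.35
position: [0.5974, 0.1125, 0.2973]
tool_rot: [0.166, 1.909, -0.116]
ft_force: [0.6, -0.3, -0.7]
grip_width: 0.297
grip_force: 0.0
```

Run:
```python
from h import *
st()
im,P,M=cam('scene'); b=cv2.cvtColor(np.array(im['pixels']),cv2.COLOR_RGB2BGR); cv2.imwrite('pics/s12.png',b)
hsv=cv2.cvtColor(b,cv2.COLOR_BGR2HSV); w=cv2.inRange(hsv,(8,45,90),(28,255,255))[60:185,310:460]
for r in range(90,175,10): print(r,[(int(g[0])+310,int(g[-1])+310) for g in np.split(np.flatnonzero(w[r-60]),np.flatnonzero(np.diff(np.flatnonzero(w[r-60]))>1)+1) if len(g)>2])
planf([((.56,.28,.30),-10,30,-.2),((.525,.36,.27),0,10,-.2)])
```

```text
t 47.35 p [0.5974 0.1125 0.2973] yaw 169.9 x [-0.33  0.06 -0.94] F [ 0.6 -0.3 -0.7] w 0.297 gf 0.0 q [ 0.04 -0.3  -0.63  2.39  1.59  0.61 -0.51]
90 []
100 []
110 [(330, 333), (336, 339), (342, 345), (370, 398)]
120 [(331, 363), (370, 383), (385, 389), (392, 395)]
130 [(310, 324), (332, 343), (350, 357), (372, 393)]
140 [(337, 344), (350, 357), (370, 385)]
150 [(339, 345), (350, 357), (368, 382)]
160 [(340, 346), (351, 357), (366, 379)]
170 []
0.092, 0.523, -0.209, 0.003, 0.679, -0.002, -0.2
0.241, 0.765, -0.328, -0.11, 1.01, -0.135, -0.2
```

Fork stands too (prongs at row 110, columns 330–345). Now the last turner.

>>> jog_arm:
  moves: [0.02,0.13,-0.05,0,0.14,0,-0.2,0.045,0.26,-0.1,0,0.28,0,-0.2,0.07,0.39,-0.16,0,0.42,0,-0.2,0.092,0.523,-0.209,0,0.56,0,-0.2,0.13,0.58,-0.24,-0.03,0.7,-0.03,-0.2,0.17,0.65,-0.27,-0.06,0.82,-0.07,-0.2,0.21,0.71,-0.3,-0.09,0.93,-0.1,-0.2,0.24,0.765,-0.328,-0.11,1.0,-0.135,-0.2]

```text
time: 48.4
position: [0.5243, 0.3576, 0.2616]
tool_rot: [0.004, 2.969, -0.001]
ft_force: [-0.1, -0.9, -0.1]
grip_width: 0.399
grip_force: 0.0
```

```bash
python3 pick.py .4061 .4361
```

```text
t 48.4 p [0.5243 0.3576 0.2616] yaw 179.9 x [-0.99  0.   -0.17] F [-0.1 -0.9 -0.1] w 0.399 gf 0.0 q [-0.21  0.21 -0.57  1.56  0.24  1.29  0.75]
wrist end [0.4058 0.4366] yaw 12.7 len 0.21 w 0.016 a 3233
use [0.40579096 0.43656549] 12.66487391944657
g [0.5404 0.4668]
0.025, 0.356, 0.471, -0.017, 0.161, -0.21, -0.2
0.089, 0.356, 0.846, -0.017, 0.161, -0.21, -0.2
```

>>> jog_arm:
  moves: [0.008,0.12,0.15,-0.006,0.05,-0.07,-0.2,0.016,0.24,0.31,-0.012,0.11,-0.14,-0.2,0.025,0.356,0.471,-0.017,0.161,-0.21,-0.2,0.05,0.356,0.62,-0.017,0.161,-0.21,-0.2,0.07,0.356,0.74,-0.017,0.161,-0.21,-0.2,0.083,0.356,0.82,-0.017,0.161,-0.21,-0.2,0.089,0.356,0.846,-0.017,0.161,-0.21,-0.2,0.089,0.356,0.846,-0.017,0.161,-0.21,-0.2]

```text
time: 49.45
position: [0.5423, 0.4646, 0.0078]
tool_rot: [-0.341, 3.116, -0.002]
ft_force: [-0.3, -0.5, -0.1]
grip_width: 0.4
grip_force: 0.0
```

>>> jog_arm:
  moves: [0,0,0,0,0,0,-1,0,0,0,0,0,0,-1,0,0,0,0,0,0,-1,0,0,-0.02,0,0,0,-1,0,0,-0.15,0,0,0,-1,0,0,-0.3,0,0,0,-1,0,0,-0.5,0,0,0,-1,0,0,-0.7,0,0,0,-1]

```text
time: 50.45
position: [0.5404, 0.4644, 0.219]
tool_rot: [-0.342, 3.117, -0.003]
ft_force: [0.9, -0.0, -0.4]
grip_width: 0.155
grip_force: 30.0
```

Run:
```python
from h import *
st()
planf([((.56,.33,.29),-10,25,-1),((.59,.24,.32),-40,45,-1)])
```

```text
t 50.45 p [0.5404 0.4644 0.219 ] yaw -167.5 x [-0.98 -0.22 -0.01] F [ 0.9 -0.  -0.4] w 0.155 gf 30.0 q [-0.34  0.52 -0.61  1.26  0.3   1.44  0.86]
0.032, -0.452, -0.236, 0.08, -0.405, 0.369, -1
-0.001, -0.767, -0.335, 0.343, -0.689, 0.828, -1
```

>>> jog_arm:
  moves: [0.01,-0.15,-0.08,0.03,-0.13,0.12,-1,0.02,-0.3,-0.16,0.05,-0.27,0.25,-1,0.032,-0.452,-0.236,0.08,-0.405,0.369,-1,0.02,-0.53,-0.26,0.15,-0.48,0.48,-1,0.01,-0.61,-0.28,0.21,-0.55,0.6,-1,0.01,-0.69,-0.31,0.28,-0.62,0.71,-1,0,-0.767,-0.335,0.343,-0.689,0.828,-1,0,-0.767,-0.335,0.343,-0.689,0.828,-1]

```text
time: 51.45
position: [0.5894, 0.2406, 0.3169]
tool_rot: [0.813, 2.242, -0.339]
ft_force: [-1.3, 0.2, -1.5]
grip_width: 0.156
grip_force: 30.0
```

```bash
python3 - <<'E'
from h import *
im,P,M=cam('top')
f=lambda a,b:(300+a/1.8,60+b/1.8)
for n,c,z in [('turner neck',(250,182),.12),('turner foot vis',(182,220),.04),('spoon1 neck',(245,160),.12),('spoon2 neck',(205,115),.12),('spoon2 low',(170,205),.04)]:
    print(n,ray(im,P,M,*f(*c),z).round(3))
print('rim c crop',(proj(im,P,M,(.662,.076,.105))-[300,60])*1.8)
E
python3 put.py 0 -.03 -60 14; python3 put.py -.005 -.026 -60 16
```

```text
turner neck [0.649 0.021 0.12 ]
turner foot vis [0.63  0.073 0.04 ]
spoon1 neck [0.671 0.025 0.12 ]
spoon2 neck [0.717 0.064 0.12 ]
spoon2 low [0.647 0.086 0.04 ]
rim c crop [190.81696131 173.12049584]
t 51.5 p [0.5894 0.2409 0.3173] yaw 140.2 x [-0.55  0.45 -0.71] F [-0.8 -0.  -0.4] w 0.159 gf 30.0 q [-0.4   0.18 -0.5   1.67  0.88  1.42 -0.22]
-0.381, -0.403, 0.492, 0.295, -0.514, 0.169, -1
-0.146, -0.402, 0.729, 0.295, -0.514, 0.169, -1
-0.047, -0.402, 0.828, 0.295, -0.514, 0.169, -1
-0.037, -0.402, 0.838, 0.295, -0.514, 0.169, -1
t 51.5 p [0.5894 0.2409 0.3173] yaw 140.2 x [-0.55  0.45 -0.71] F [-0.8 -0.  -0.4] w 0.159 gf 30.0 q [-0.4   0.18 -0.5   1.67  0.88  1.42 -0.22]
-0.38, -0.39, 0.498, 0.292, -0.481, 0.174, -1
-0.145, -0.389, 0.734, 0.292, -0.481, 0.174, -1
-0.046, -0.389, 0.834, 0.292, -0.481, 0.174, -1
-0.037, -0.389, 0.843, 0.292, -0.481, 0.174, -1
```

```bash
python3 put.py .011 -.002 -40 14
python3 - <<'E'
from kin import *
q=ctrl.get_state()['joint_positions']
for f in (.16,.06,.014):
    p=place(.011,-.002,-40,14,f); r=ik(p,ori(-40,76)@F,q); q=r.x; print(p.round(3),np.linalg.norm(r.fun).round(3),q.round(2))
E
```

```text
t 51.5 p [0.5894 0.2409 0.3173] yaw 140.2 x [-0.55  0.45 -0.71] F [-0.8 -0.  -0.4] w 0.159 gf 30.0 q [-0.4   0.18 -0.5   1.67  0.88  1.42 -0.22]
-0.436, -0.274, 0.548, 0.002, -0.519, 0.003, -1
-0.201, -0.274, 0.784, 0.002, -0.519, 0.003, -1
-0.103, -0.273, 0.883, 0.002, -0.519, 0.003, -1
-0.093, -0.273, 0.893, 0.002, -0.519, 0.003, -1
[0.697 0.044 0.293] 0.0 [-0.28  0.28 -0.38  2.04  1.61  1.31 -0.7 ]
[0.697 0.044 0.193] 0.0 [-0.32  0.47 -0.33  2.08  1.71  1.35 -0.93]
[0.697 0.044 0.147] 0.0 [-0.35  0.57 -0.3   2.09  1.76  1.37 -1.03]
```

>>> jog_arm:
  moves: [-0.08,-0.05,0.09,0,-0.09,0,-1,-0.16,-0.1,0.18,0,-0.18,0,-1,-0.24,-0.15,0.28,0,-0.28,0,-1,-0.32,-0.2,0.38,0,-0.38,0,-1,-0.39,-0.24,0.47,0,-0.46,0,-1,-0.436,-0.274,0.548,0,-0.519,0,-1,-0.436,-0.274,0.548,0,-0.519,0,-1,-0.436,-0.274,0.548,0,-0.519,0,-1]

```text
time: 52.5
position: [0.697, 0.0443, 0.295]
tool_rot: [0.63, 1.731, -0.491]
ft_force: [-0.1, -0.5, -0.5]
grip_width: 0.154
grip_force: 30.0
```

```bash
python3 put.py .011 -.002 -40 14
```

```text
t 52.5 p [0.697  0.0443 0.295 ] yaw 139.8 x [-0.18  0.16 -0.97] F [-0.1 -0.5 -0.5] w 0.154 gf 30.0 q [-0.33  0.24 -0.33  2.02  1.58  1.29 -0.64]
0.006, -0.001, 0.002, 0.002, 0.001, -0.001, -1
0.329, -0.001, 0.082, 0.002, 0.001, -0.001, -1
0.465, -0.001, 0.116, 0.002, 0.001, -0.001, -1
0.478, -0.001, 0.119, 0.002, 0.001, -0.001, -1
```

>>> jog_arm:
  moves: [0.08,0,0.02,0,0,0,-1,0.16,0,0.04,0,0,0,-1,0.24,0,0.06,0,0,0,-1,0.31,0,0.077,0,0,0,-1,0.37,0,0.092,0,0,0,-1,0.42,0,0.105,0,0,0,-1,0.46,0,0.114,0,0,0,-1,0.46,0,0.114,0,0,0,-1]

```text
time: 53.5
position: [0.6967, 0.0436, 0.151]
tool_rot: [0.629, 1.732, -0.493]
ft_force: [-0.9, 0.5, 0.5]
grip_width: 0.155
grip_force: 30.0
```

```bash
python3 put.py .011 -.002 -40 14
```

```text
t 53.5 p [0.6967 0.0436 0.151 ] yaw 140.2 x [-0.19  0.15 -0.97] F [-0.9  0.5  0.5] w 0.155 gf 30.0 q [-0.36  0.5  -0.3   2.06  1.71  1.34 -0.94]
-0.46, 0.001, -0.115, 0.001, 0, 0.001, -1
-0.136, 0.002, -0.034, 0.001, 0, 0.001, -1
-0.001, 0.002, -0.001, 0.001, 0, 0.001, -1
0.012, 0.002, 0.003, 0.001, 0, 0.001, -1
```

>>> jog_arm:
  moves: [0.008,0,0.002,0,0,0,-1,0.008,0,0.002,0,0,0,-0.4,0.008,0,0.002,0,0,0,-0.4,0.008,0,0.002,0,0,0,-0.4,0,0,-0.1,0,0,0,-0.4,0,0,-0.22,0,0,0,-0.4,-0.03,0,-0.36,0,0,0,-0.4,-0.15,0,-0.5,0,0,0,-0.4]

```text
time: 54.5
position: [0.5922, 0.1301, 0.2305]
tool_rot: [0.627, 1.733, -0.496]
ft_force: [0.7, 0.5, 0.3]
grip_width: 0.302
grip_force: 0.0
```

>>> jog_arm:
  moves: [-0.12,0.05,-0.12,0,0,0,-0.4,-0.24,0.1,-0.24,0,0,0,-0.4,-0.3,0.15,-0.36,0,0,0,-0.4,-0.3,0.2,-0.45,0,0,0,-0.4,-0.3,0.2,-0.45,0,0,0,-0.4,-0.3,0.2,-0.45,0,0,0,-0.4,-0.3,0.2,-0.45,0,0,0,-0.4,-0.3,0.2,-0.45,0,0,0,-0.4]

```text
time: 55.5
position: [0.5486, 0.2448, 0.3513]
tool_rot: [0.631, 1.73, -0.495]
ft_force: [0.6, -0.6, 0.6]
grip_width: 0.299
grip_force: 0.0
```

Run:
```python
from h import *
st()
im,P,M=cam('scene'); b=cv2.cvtColor(np.array(im['pixels']),cv2.COLOR_RGB2BGR)[80:320,180:460]
im,P,M=cam('top'); a=cv2.cvtColor(np.array(im['pixels']),cv2.COLOR_RGB2BGR)[80:320,290:480]
cv2.imwrite('pics/m13.png',cv2.resize(np.hstack([a,b]),None,fx=1.7,fy=1.7))
```

```text
t 55.5 p [0.5486 0.2448 0.3513] yaw 140.1 x [-0.18  0.15 -0.97] F [ 0.6 -0.6  0.6] w 0.299 gf 0.0 q [-0.62  0.28 -0.54  1.86  1.34  1.74 -0.6 ]
```

View pics/m13.png

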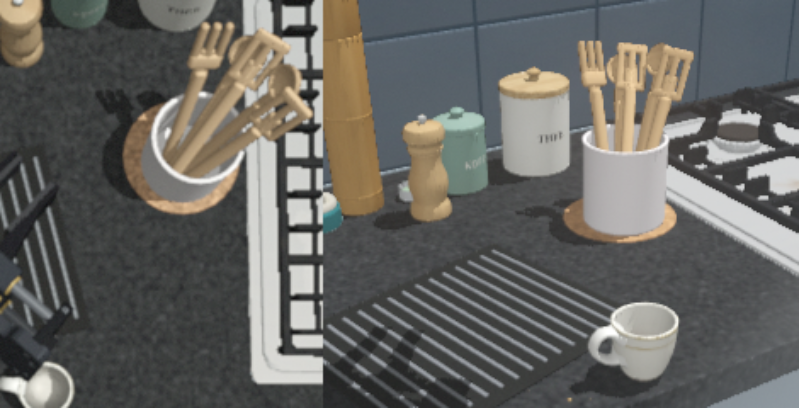

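All five stand in the pot, heads up; the pot is on the cork with a margin all round, the mat is empty, and the cup is undisturbed. Handing in.

```bash
python3 -c "
from bench import ctrl
print(ctrl.close_job())"
```

```text
the job is handed in; nothing more can be done
None
```

The pot was slid onto the cork mat first, then all five utensils were stood in it handle end down and head up; the cup was left as it was, and the job is handed in.

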